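# Pack and lock a keyed stacking desk caddy

### The arm

A 6-joint arm with a two-finger parallel gripper is mounted at the origin on a cart in front of the work surface, level with it; the furniture and walls round the work are solid. World frame = base frame: x ahead of the robot, y to its left, z up, the work surface at z = 0. Lengths are in mm, angles in rad, forces in N, time in s.
With the tool pointing down it reaches from about 250 to 775 mm from the base axis. Payload 4 kg.
Tool frame: the origin (TCP) lies at the very end of the fingers, on their centre line; the grasp point (between the pads) lies 19 mm behind it; z points along the fingers, x is the direction in which the jaws open and shut, and the axes are right-handed (so a half turn about z gives the same grasp; the last joint's range is limited). The gripper opens to 94 mm and grips with 3 to 60 N. Pads are 16 mm wide; open, the fingers measure 119 mm over their backs; the gripper's body (75 mm by 177 mm) begins 78 mm behind the grasp point.
Start: joints at [1.225, 0.087, 1.371, -0, 1.684, -0.103], TCP at [132.241, 533.885, 205.506] pointing down, gripper open.
Joint ranges: [-3.1, 3.1], [-0.76, 2.03], [0.27, 2.55], [-1.08, 4.22], [0.17, 2.65], [-2.57, 2.57]. Speed limits (rad/s): [2.79, 2.79, 3.14, 3.14, 3.14, 3.14].

### API

Orientations are given as a rotation vector (axis times angle).
In Python, from rig import manip gives the robot as it stands.
- The arm moves only by the tool play_rows, never from a script. Its argument "motion" is text: rows parted by semicolons, each of 7 numbers parted by spaces: the shift along the tool's x, y, z in m, then the turn, a rotation vector about the tool's x, y, z in rad, then the opening, from -1 (shut) to 1 (fully open). In form: dx dy dz wx wy wz hand; .... A call has 1 to 12 rows; each row is the pose to reach, as a shift and turn from the pose commanded when the call began, along the tool's axes at that moment; what a row does not reach only later rows make up. A row lasts 1/8 s, in which the tool goes at most 62.5 mm and 10.7 degrees, less where a joint would pass 70% of its speed; a pose out of reach is approached as far as the arm can. A call with a gripper value outside its range is refused whole. The fingers move at their own pace and stop on an object; "force" is the grip in N (left out, the last holds). Time passes only in rows, so rows that repeat a pose let the fingers close. It gives the time, the measured TCP pose, the force and the opening at its end, in the units of the state.
- manip.get_state(): the state, without advancing time (a new reading comes with each control period).
- manip.capture(name): name is "side" or "top"; returns a dict with "pixels" (420x560x3 uint8, red, green, blue), "K" (3x3 intrinsics, pixels), "dist" ([k1, k2, p1, p2, k3] as OpenCV has them; the pictures are not rectified), "eye" and "orientation" of the camera in the world. Camera axes: x right, y up, looking along -z (the intrinsics and any distortion apply to the point x, -y, -z); pixel columns grow to the right and rows downward; lengths in mm; the calibration is good to about 2 mm. A picture is of the moment at which its call begins. There is no depth.
- manip.finish_job(): hands the job in, once; it reports no verdict.
Trained networks look in the newest picture that a camera, given by its name, has taken for a name from the list of things; names that differ only in an ending like _2 or _b are one class to them, and where a whole thing is asked for, a point or a joint stands for the part that bears it (a point fixed in the world has none). Each returns a list of dicts, best first, with "conf" (0 to 1); they miss things now and then, are a little off and sometimes report something else, mostly with a low value. They report only what shows in the picture. A call takes as long as a camera call. They do not tell look-alikes from the thing itself.
- manip.cut_out(camera, name): "mask" (420x560 bool, what is visible of it).
- manip.place_of(camera, name): "point" ([x, y, z] in mm, in the coordinates of the camera as it stood for that picture, good to about 4 mm: a listed point, or the origin of a listed thing).
The state is a dict: "clock": time; "joints": joint angles; "qd": joint speeds; "tau": joint torques, N m; "tool_pos": TCP position; "tcp_rot": TCP orientation; "contact_force": force on the tool from outside, world axes, zero at the start; "ft_torque": the same for the moment, N m; "grip_width": finger opening in mm.
Only numpy, scipy, OpenCV 4.12 (cv2) and the standard library are available. Lean on these libraries where they do the work, as an engineer would, in place of code of your own. Each camera call takes 0.05 s, during which the arm holds its last target.

### The job

Pack up the stacking desk caddy: lay the stapler flat in the base, stack the tier on the base so that its notch drops fully down over the base's key, and lay the yellow marker from the front of the desk flat in either half of the tier. Then put the lid on the tier, its notch over the tier's key and fully down all round, and slide the bolt on the lid all the way home through the window in the key. Leave the mug where it is.

Things in the scene. Friction and masses are not known exactly. Their poses are not given: they have to be found in the camera images.
- caddy_base: Base: heavy stone-grey square open tray that does not move, 150 x 150 mm, rim 58 mm up, walls 5 mm, inside 140 x 140 mm, floor 4 mm up, no divider. Origin: centre of the underside, z up. Local +x is the side with the key; the front wall (-x) is only 22 mm high over its middle 74 mm.
- base_key (a point): Foot of the base's key, in the middle of the top of the +x rim (72.5 mm from the axis, 58 mm up). The key is a terracotta-coloured tongue that continues the wall upward: 30 mm wide (local y), 4 mm thick (x 71 to 75), 20 mm above the rim, top rounded over, with a window 18 mm wide from 4 to 15 mm above the rim.
- tier: Loose stone-grey tier, 0.15 to 0.3 kg, 150 x 150 mm, rim 50 mm above its underside. Origin: centre of the underside, z up; local +x: side with notch and key. Foot 6 mm high, 135 mm square, rounded edge, cut corners, nests in the base's opening; the walls then sit on the base's rim: seated origin on the base's axis, 52 mm above the base's origin, equal yaw.
- tier_rib (a point): Middle of the top of the tier's rib, 42 mm above the underside (8 mm below the rim). The rib, 10 mm thick, runs along local x through the centre, x -64 to 62; lift the tier by it, a finger each side. It parts the tier into two halves, each 65 mm wide (local y) and 140 mm long, floor 6 mm above the underside.
- tier_notch (a point): Middle of the tier's notch at the foot of its +x wall (72.5 mm from the axis, 6 mm above the underside); meets base_key when seated. The notch is 36 mm wide and 22 mm high and drops over the base's key; turned any other way the tier cannot go down.
- tier_key (a point): Foot of the tier's own key, in the middle of the top of its +x rim (72.5 mm from the axis, 50 mm above the underside, right above the notch). Same tongue and window as on the base.
- lid: Loose stone-grey lid, 0.15 to 0.3 kg. Origin: centre of the underside of its foot, z up. Foot 135 mm square, 6 mm high, nests in the tier; plate 150 x 150 mm from 6 to 11 mm. Local +x: side with the notch. Seated origin on the tier's axis, 44 mm above the tier's origin, equal yaw.
- lid_grip (a point): Middle of the top of the lid's terracotta-coloured upright grip, over the lid's centre, 43 mm above the underside (32 mm above the plate). 40 mm long along local x, 12 mm thick along local y.
- lid_notch (a point): Middle of the notch in the lid's +x edge, at the plate's underside (72.5 mm from the axis, 6 mm above the lid's underside); meets tier_key when seated. 36 mm wide, 7 mm deep, through the plate; visible from above.
- lid_bolt (a joint): Steel bolt on the lid, slides toward the notch (lid's +x): 0 drawn back, 0.014 m home, its nose through the key's window. 12 x 5 mm; stays where it is left, needs about 1.5 N. Starts drawn back (0 to 0.002); pushed out too early, it keeps the lid from going over the key.
- bolt_tab (a point): Middle of the top of the bolt's black thumb tab, 40 mm above the lid's underside (29 mm above the plate); moves with the bolt. Tab 7 mm along local x, 14 mm wide, upright from the bolt. Drawn back it is 49.5 mm from the lid's axis with 26 mm free between it and the grip. The key's top is 15 mm above the seated plate.
- stapler: Pale green stapler, 36 mm wide (local x), 128 mm long (local y), 42 mm high, 0.15 to 0.25 kg. Origin: centre of the underside, z up. Its arm does not move here: 22 mm wide, 24 to 42 mm above the underside, over a narrower part; foot 36 mm wide, 7 mm high. Grasp across the arm at its middle.
- marker: Yellow marker, 124 mm long along local y, 17 mm thick, lying on its side at the front of the desk (one like it at the far right back stays there); does not roll. Origin: at the middle of its length, at its underside, z up.
- mug: Speckled mug 102 mm high, a bystander behind, left of the base.
There are look-alikes about, which are no part of the job. Of the things that look like the marker, take the one that is farthest to the robot's left at the start.

How it is judged:
By the outcome, as a careful person would: the job done as asked, in the order asked, and still so for the second after the job is handed in, with the robot touching nothing.
It also fails if it takes over 72 s, if anything falls off the work surface, if the arm or the gripper's body presses on something with over 40 N, if the wrist force passes 120 N, or if a joint passes its speed limit or range.

## Working session

There is one attempt and no reset: what is moved stays moved. The work goes in short steps, Python scripts to look and compute and a tool call to move; the robot and the scene stay as the last step left them, time stands still between calls to the robot, and variables do not carry over. Pictures are saved under pics/ and viewed, and the job is handed in when it is done.

Besides the shell and the picture viewer there is one more tool, called after "Call:" as name(argument=value, ...) on one line, values as JSON. play_rows: Moves the arm, as the interface text tells. Its arguments: {"type":"object","properties":{"motion":{"type":"string"},"force":{"type":"number"}},"required":["motion"]}

```bash
ls; mkdir -p pics
python3 - <<'E'
from rig import manip
import cv2
s=manip.get_state()
print({k:s[k] for k in s})
for c in ("side","top"):
    r=manip.capture(c)
    cv2.imwrite(f"pics/{c}0.png",cv2.resize(r["pixels"][:,:,::-1],(800,600),interpolation=cv2.INTER_CUBIC))
    print(c,r["K"],r["dist"],r["eye"],r["orientation"])
E
```

```text
pics
{'clock': 0.0, 'joints': array([ 1.22492960e+00,  8.79395831e-02,  1.37225733e+00,  3.89621130e-08,
        1.68361186e+00, -1.03075849e-01]), 'qd': array([ 2.09930732e-03,  1.62966047e-03, -1.22815006e-03,  1.20959107e-03,
        9.73437203e-04,  9.81626892e-05]), 'tau': array([-5.49166198e-04, -3.40174735e+01, -3.02430189e+01,  7.18046282e-02,
        3.27989913e-02, -1.62470956e-04]), 'tool_pos': array([132.02796673, 533.3422886 , 204.31106545]), 'tcp_rot': array([ 2.47317453,  1.93535468, -0.00294656]), 'contact_force': array([ 0.59580641,  0.16844516, -0.5107375 ]), 'ft_torque': array([ 0.04851361,  0.03689537, -0.03313045]), 'grip_width': 93.96495756023232}
side [[392.54381165   0.         275.86921897]
 [  0.         392.54381165 204.37261012]
 [  0.           0.           1.        ]] [0.03251606 0.         0.         0.         0.        ] [515.32540317 951.61158763 625.77272095] [ 0.04554879 -1.49880824 -2.7093203 ]
top [[504.15655906   0.         274.99800905]
 [  0.         504.15655906 205.76467517]
 [  0.           0.           1.        ]] [-0.08736843  0.          0.          0.          0.        ] [ 326.72751266   68.22124378 1241.54696239] [ 0.15483413 -0.14539283 -1.54580308]
```

View pics/side0.png

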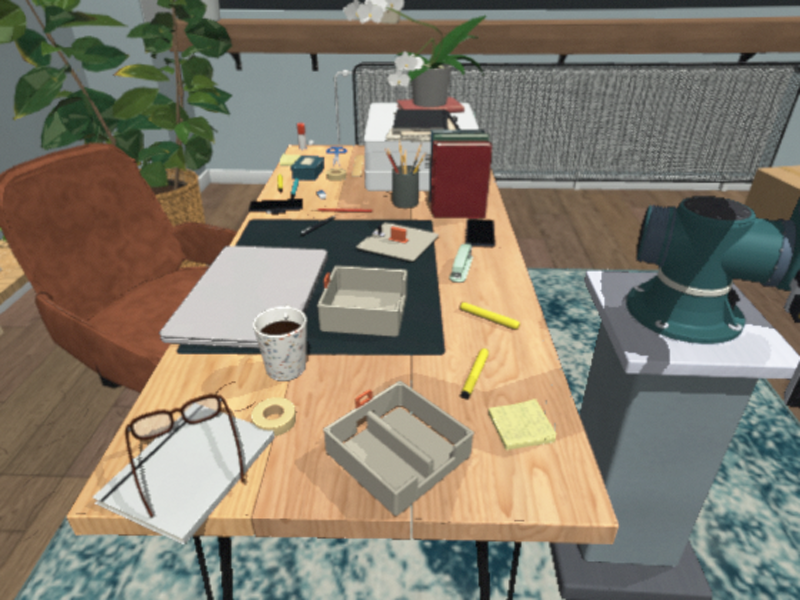

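View pics/top0.png

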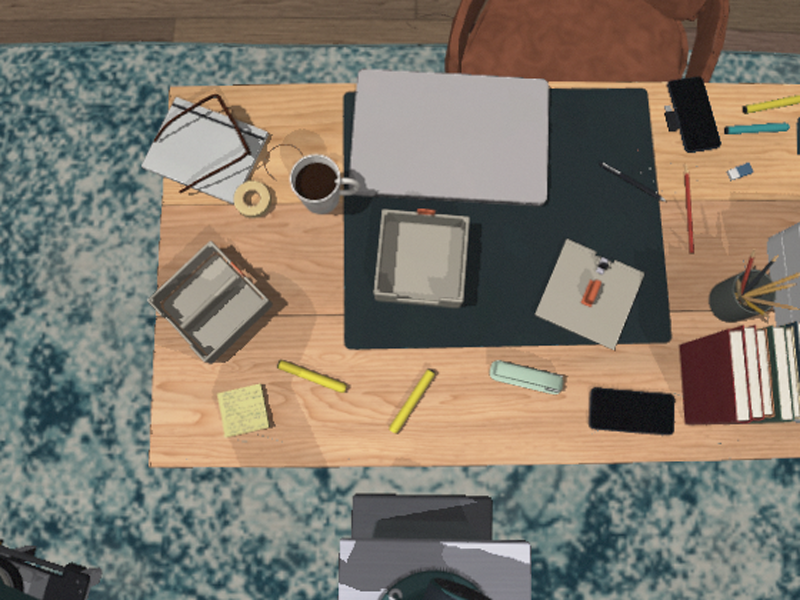

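```bash
cat > h.py <<'E'
from rig import manip
import numpy as np, cv2
from scipy.spatial.transform import Rotation as R
from scipy.optimize import minimize
NUM=[0]
def cap(c,name=None,box=None,scale=None):
    r=manip.capture(c)
    if name:
        im=r["pixels"][:,:,::-1]
        if box:
            x0,y0,x1,y1=box; im=im[y0:y1,x0:x1]
        f=min(800/im.shape[1],600/im.shape[0])
        cv2.imwrite(f"pics/{name}.png",cv2.resize(im,None,fx=f,fy=f,interpolation=cv2.INTER_CUBIC))
    return r
def cam(r):
    Rm=R.from_rotvec(r["orientation"]).as_matrix(); return Rm,np.array(r["eye"]),r["K"],np.array(r["dist"])
def proj(r,P):
    Rm,e,K,d=cam(r); p=(np.atleast_2d(P)-e)@Rm*np.array([1,-1,-1])
    o,_=cv2.projectPoints(p,np.zeros(3),np.zeros(3),K,d); return o[:,0]
def ray(r,uv):
    Rm,e,K,d=cam(r)
    n=cv2.undistortPoints(np.array(uv,float).reshape(-1,1,2),K,d)[:,0]
    v=np.c_[n[:,0],-n[:,1],-np.ones(len(n))]@Rm.T; return e,v
def onz(r,uv,z):
    e,v=ray(r,uv); return e+v*((z-e[2])/v[:,2])[:,None]
def w(r,p):
    Rm,e,_,_=cam(r); return Rm@np.array(p)+e
# pose = x,y,z,yaw -> world pts
def W(pose,P):
    x,y,z,a=pose; c,s=np.cos(a),np.sin(a); P=np.atleast_2d(P)
    return np.c_[c*P[:,0]-s*P[:,1]+x, s*P[:,0]+c*P[:,1]+y, P[:,2]+z]
def boxc(x0,x1,y0,y1,z0,z1):
    return np.array([[x,y,z] for x in(x0,x1) for y in(y0,y1) for z in(z0,z1)],float)
MODELS={ # list of convex parts (opaque silhouette)
 'caddy_base':[boxc(-75,75,-75,75,0,22),boxc(-75,75,-75,-37,0,58),boxc(-75,75,37,75,0,58),boxc(70,75,-75,75,0,58),boxc(71,75,-15,15,58,76)],
 'tier':[boxc(-67,67,-67,67,0,6),boxc(-75,75,-75,75,6,50),boxc(71,75,-15,15,50,68)],
 'lid':[boxc(-67,67,-67,67,0,6),boxc(-75,75,-75,75,6,11),boxc(-20,20,-6,6,11,43),boxc(46,53,-7,7,11,40)],
 'stapler':[boxc(-18,18,-64,64,0,7),boxc(-11,11,-64,64,7,42)],
 'marker':[boxc(-8.5,8.5,-62,62,0,17)],
}
def sil(r,name,pose,S=4):
    m=np.zeros((420*S,560*S),np.uint8)
    for P in MODELS[name]:
        h=cv2.convexHull(((proj(r,W(pose,P))+.5)*S).astype(np.float32))
        cv2.fillConvexPoly(m,h.astype(np.int32),1)
    return cv2.resize(m.astype(np.float32),(560,420),interpolation=cv2.INTER_AREA)
def fit(views,name,pose0,z=0,steps=(8,8,.15)):
    # views: list of (r,mask)
    def cost(p,):
        t=0
        for r,m in views:
            s=sil(r,name,(p[0],p[1],z,p[2])); mm=m.astype(float)
            t+=np.abs(s-mm).sum()/mm.sum()
        return t
    x0=np.array(pose0,float)
    sim=np.array([x0]+[x0+np.eye(3)[i]*steps[i] for i in range(3)])
    o=minimize(cost,x0,method='Nelder-Mead',options=dict(initial_simplex=sim,xatol=.02,fatol=1e-4,maxiter=200))
    return o.x,o.fun
E
python3 - <<'E'
from h import *
V={}
for c in ("side","top"):
    r=cap(c); print(c)
    for n in ["caddy_base","base_key","tier","tier_rib","tier_notch","tier_key","lid","lid_grip","lid_notch","bolt_tab","stapler","marker","mug"]:
        for q in manip.place_of(c,n):
            p=w(r,q["point"]); print(n,round(q["conf"],2),p.round(1),proj(r,p).round(0)[0])
E
```

```text
side
caddy_base 0.9 [628.8  29.5   2.5] [254. 217.]
caddy_base 0.2 [698.3  24.6  57.7] [229. 199.]
base_key 0.56 [699.   26.   56.5] [229. 200.]
tier 0.87 [5.429e+02 3.891e+02 1.000e-01] [278. 317.]
tier_rib 0.58 [ 576.4 -268.2   -5.1] [278. 172.]
tier_notch 0.79 [594.6 346.    2.8] [255. 299.]
tier_notch 0.23 [699.1  24.   58.6] [229. 198.]
tier_key 0.84 [593.3 340.4  55.3] [255. 279.]
lid 0.95 [ 575.4 -268.6   -4.5] [278. 171.]
lid_grip 0.89 [ 576.7 -262.7   42.8] [278. 160.]
lid_grip 0.15 [743.9 192.1  -2.9] [202. 254.]
lid_notch 0.93 [ 637.2 -295.7    9.3] [261. 164.]
lid_notch 0.62 [593.8 343.7   3.2] [256. 298.]
lid_notch 0.58 [ 621.7 -289.1   39.9] [265. 157.]
bolt_tab 0.58 [ 619.9 -286.8   39.9] [266. 157.]
stapler 0.79 [ 425.  -153.4    3. ] [323. 187.]
marker 0.84 [4.231e+02 2.163e+02 4.000e-01] [331. 263.]
marker 0.81 [384.   40.   -3.7] [341. 223.]
mug 0.66 [743.  195.4  -3.2] [202. 255.]
top
caddy_base 0.7 [624.5  31.8  -2.4] [294. 184.]
base_key 0.94 [699.4  27.3  61.8] [297. 148.]
base_key 0.58 [ 424.9 -151.5   -4.6] [367. 265.]
tier_rib 0.96 [543.5 396.5  41.6] [144. 210.]
tier_notch 0.75 [597.  343.5  10.3] [170. 191.]
tier_notch 0.37 [ 578.1 -265.8   -3.8] [411. 205.]
tier_key 0.6 [594.9 343.7  49.1] [166. 189.]
tier_key 0.22 [ 575.3 -267.2   -4.1] [412. 206.]
lid 0.81 [ 575.6 -264.7   -1.5] [411. 205.]
lid 0.48 [593.6 344.2   7.8] [170. 193.]
lid 0.34 [744.  196.   -0.8] [231. 138.]
lid_grip 0.97 [ 573.9 -263.6   46.5] [415. 202.]
lid_grip 0.31 [ 619.9 -287.4   40.4] [424. 185.]
lid_notch 0.95 [ 640.4 -298.1    9.6] [424. 180.]
bolt_tab 0.5 [ 619.9 -285.1   41.2] [423. 185.]
stapler 0.84 [ 424.2 -149.9   -3.1] [366. 265.]
marker 0.87 [380.8  44.1   0.7] [287. 281.]
marker 0.55 [422.1 211.2  -3.7] [220. 263.]
mug 0.9 [740.5 196.3  -3.2] [231. 140.]
```

Run:
```python
from h import *
rs={c:cap(c) for c in ("side","top")}
init={'caddy_base':(627,31,0),'tier':(543,393,-.77),'lid':(575,-266,-.43),'stapler':(425,-152,1.4),'marker':(422,214,.3)}
pts={}
for n,p0 in init.items():
    vs=[]
    for c in rs:
        best=None
        for q in manip.cut_out(c,n):
            m=q["mask"]; s=sil(rs[c],n,(p0[0],p0[1],0,p0[2])); iou=np.minimum(s,m).sum()/np.maximum(s,m).sum()
            print(n,c,round(q["conf"],2),m.sum(),round(iou,2))
            if iou>.3 and (best is None or iou>best[0]): best=(iou,m)
        if best: vs.append((rs[c],best[1]));np.save(f"m_{n}_{c}.npy",best[1])
    for k in ([vs]+[[v] for v in vs]):
      cands=[fit(k,n,(p0[0],p0[1],a)) for a in ([p0[2]] if n not in('marker','stapler') else [p0[2],p0[2]+.3,p0[2]-.3])]
      x,f=min(cands,key=lambda t:t[1]); print(n,x.round(3),round(f,3))
      if k is vs: pts[n]=x
np.save("fit.npy",pts,allow_pickle=True)
for c in rs:
    im=cv2.resize(rs[c]["pixels"][:,:,::-1],(2240,1680),interpolation=cv2.INTER_CUBIC)
    for n,x in pts.items():
        for P in MODELS[n]:
            h=cv2.convexHull(((proj(rs[c],W((x[0],x[1],0,x[2]),P))+.5)*4).astype(np.float32)).astype(np.int32)
            cv2.polylines(im,[h],True,(0,0,255),1)
    tiles=[]
    for n,x in pts.items():
        u,v=(proj(rs[c],[x[0],x[1],20])[0]*4).astype(int)
        hw=190 
        t=im[max(0,v-hw):v+hw,max(0,u-hw):u+hw]; tiles.append(cv2.resize(t,(266,266)))
    tiles.append(np.zeros_like(tiles[0]))
    cv2.imwrite(f"pics/fit_{c}.png",np.vstack([np.hstack(tiles[:3]),np.hstack(tiles[3:])]))
```

```text
caddy_base side 0.88 2653 0.94
caddy_base top 0.71 3943 0.93
caddy_base [ 6.26093e+02  3.11300e+01 -7.20000e-02] 0.071
caddy_base [ 6.26669e+02  3.05380e+01 -6.80000e-02] 0.036
caddy_base [ 6.26499e+02  3.06710e+01 -8.50000e-02] 0.031
tier side 0.96 5698 0.94
tier side 0.22 1530 0.0
tier top 0.81 4012 0.97
tier [543.507 392.961  -0.766] 0.092
tier [543.974 392.823  -0.773] 0.059
tier [543.327 392.81   -0.769] 0.034
lid [ 5.75e+02 -2.66e+02 -4.30e-01] 0.0
stapler side 0.84 264 0.23
stapler [ 425.  -152.     1.4] 0.0
marker side 0.65 242 0.13
marker side 0.5 290 0.0
marker top 0.76 318 0.14
marker top 0.65 384 0.0
marker [4.22e+02 2.14e+02 3.00e-01] 0.0
```

Run:
```python
from h import *
rs={c:cap(c) for c in ("side","top")}
pts=np.load("fit.npy",allow_pickle=True).item()
init={'lid':(575,-266,-.43),'stapler':(425,-152,-.25),'marker':(422,214,-.35)}
for n,p0 in init.items():
    vs=[]
    for c in rs:
        best=None
        for q in manip.cut_out(c,n):
            m=q["mask"]; s=sil(rs[c],n,(p0[0],p0[1],0,p0[2])); iou=np.minimum(s,m).sum()/np.maximum(s,m).sum()
            print(n,c,round(q["conf"],2),m.sum(),round(iou,2))
            if iou>.3 and (best is None or iou>best[0]): best=(iou,m)
        if best: vs.append((rs[c],best[1]))
    for k in ([vs]+[[v] for v in vs]):
      if not k: continue
      x,f=fit(k,n,p0); print(n,x.round(3),round(f,3))
      if k is vs: pts[n]=x
np.save("fit.npy",pts,allow_pickle=True)
for c in rs:
    im=cv2.resize(rs[c]["pixels"][:,:,::-1],(2240,1680),interpolation=cv2.INTER_CUBIC)
    for n,x in pts.items():
        for P in MODELS[n]:
            h=cv2.convexHull(((proj(rs[c],W((x[0],x[1],0,x[2]),P))+.5)*4).astype(np.float32)).astype(np.int32)
            cv2.polylines(im,[h],True,(0,0,255),1)
    tiles=[]
    for n,x in pts.items():
        u,v=(proj(rs[c],[x[0],x[1],20])[0]*4).astype(int)
        hw=190 
        t=im[max(0,v-hw):v+hw,max(0,u-hw):u+hw]; tiles.append(cv2.resize(t,(266,266)))
    tiles.append(np.zeros_like(tiles[0]))
    cv2.imwrite(f"pics/fit_{c}.png",np.vstack([np.hstack(tiles[:3]),np.hstack(tiles[3:])]))
```

```text
lid side 0.55 926 0.94
lid top 0.77 3484 0.96
lid [ 5.75236e+02 -2.66550e+02 -4.00000e-01] 0.084
lid [ 5.74933e+02 -2.68950e+02 -3.93000e-01] 0.045
lid [ 5.74752e+02 -2.66552e+02 -4.09000e-01] 0.033
stapler side 0.51 260 0.71
stapler side 0.22 928 0.0
stapler top 0.63 742 0.85
stapler top 0.49 3767 0.0
stapler [ 4.26624e+02 -1.53002e+02 -1.88000e-01] 0.466
stapler [ 4.27749e+02 -1.55175e+02 -1.69000e-01] 0.308
stapler [ 4.26683e+02 -1.51228e+02 -2.22000e-01] 0.131
marker side 0.68 297 0.0
marker side 0.52 284 0.8
marker top 0.87 360 0.0
marker top 0.86 344 0.82
marker [ 4.21195e+02  2.14503e+02 -3.27000e-01] 0.391
marker [ 4.22758e+02  2.16035e+02 -3.17000e-01] 0.212
marker [ 4.20842e+02  2.14055e+02 -3.33000e-01] 0.152
```

View pics/fit_top.png

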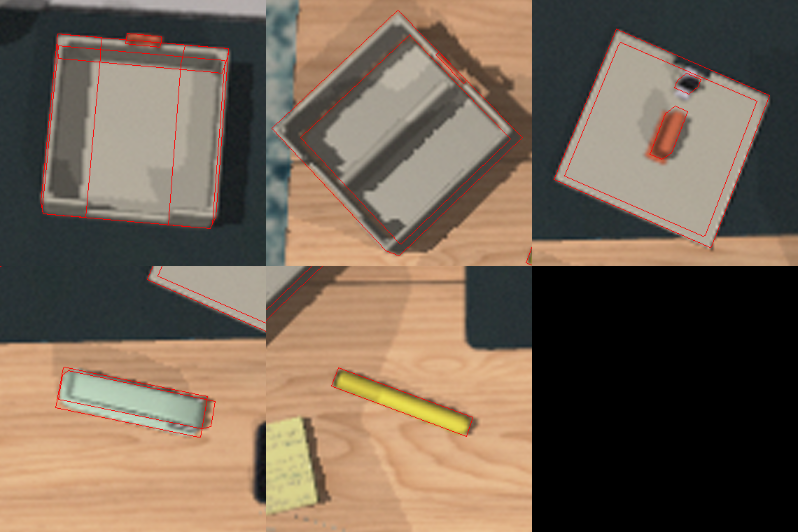

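View pics/fit_side.png

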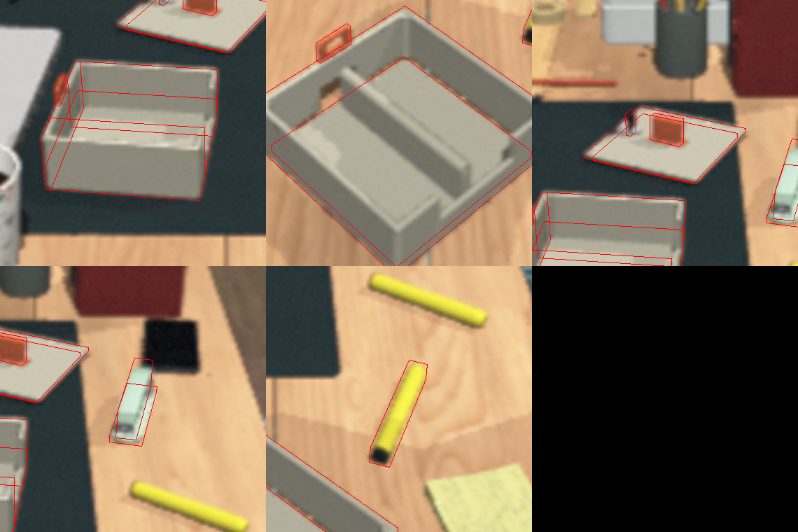

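Candidates for the marker in the top picture (800-px scale): (312,376) and (412,400) lie at the front, and (770,105) is at the far right back. Image left is robot left, so (312,376) at y≈214 fits, while (412,400) is at y≈42. I'll confirm that in an enlarged crop.

```bash
cat >> h.py <<'E'
import json,os
def Rt(psi): c,s=np.cos(psi),np.sin(psi); return np.array([[c,s,0],[s,-c,0],[0,0,-1]])
def getcmd(): return json.load(open("cmd.json")) if os.path.exists("cmd.json") else [132.241,533.885,205.506,2*np.arctan2(1.93535468,2.47317453)]
def adv(txt):
    "commit the last row sent"
    v=np.array([float(t) for t in txt.split()]); c=getcmd()
    p=np.array(c[:3])+Rt(c[3])@(v[:3]*1000)
    json.dump([*p,c[3]-v[5]],open("cmd.json","w"))
def st():
    s=manip.get_state(); Rm=R.from_rotvec(s["tcp_rot"]).as_matrix()
    c=getcmd()
    print("t",round(s["clock"],2),"pos",s["tool_pos"].round(1),"psi",round(np.arctan2(Rm[1,0],Rm[0,0]),4),"tilt",Rm[:,2].round(3),"w",round(s["grip_width"],1),"F",s["contact_force"].round(1),"q",s["joints"].round(2),"cmd",np.round(c,3))
def plan(*tg):
    c=getcmd(); 
    for t in tg:
        d=Rt(c[3]).T@(np.array(t[:3])-np.array(c[:3])); dpsi=(t[3]-c[3]+np.pi)%(2*np.pi)-np.pi
        print("%.4f %.4f %.4f 0 0 %.4f"%(*(d/1000),-dpsi),"dist",round(np.linalg.norm(d)),"rows",max(np.linalg.norm(d)/62.5,abs(dpsi)/.1867).round(1))
E
python3 - <<'E'
from h import *
cap("top","mk",(170,220,350,340))
st(); plan((426,-152,120,-.215),(426,-152,15,-.215))
E
```

```text
t 2.55 pos [132.3 533.9 205.5] psi 1.328 tilt [ 0.  0. -1.] w 94.0 F [-0.1 -0.1  0. ] q [ 1.22  0.09  1.37 -0.    1.68 -0.1 ] cmd [132.241 533.885 205.506   1.328]
-0.5951 0.4500 0.0855 0 0 1.5430 dist 751 rows 12.0
-0.5951 0.4500 0.1905 0 0 1.5430 dist 770 rows 12.3
```

View pics/mk.png

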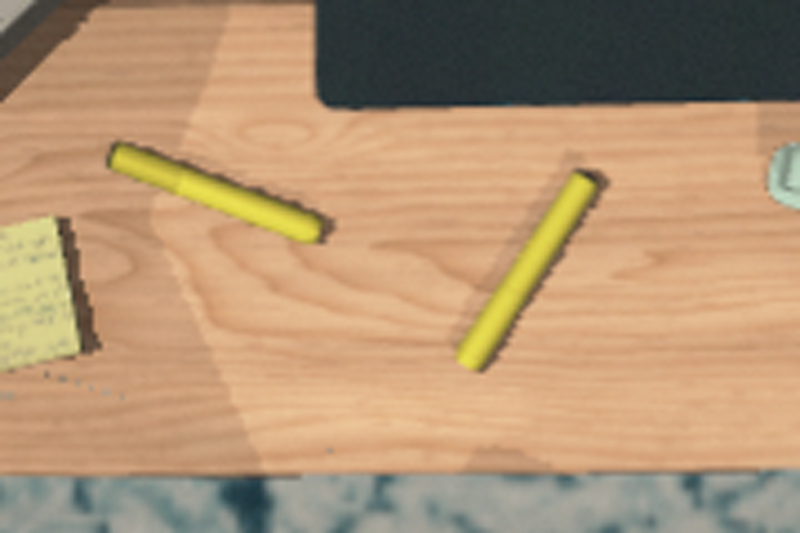

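The crop shows two markers: the left one centred at (215,193) and the other at (530,270). The left one, with a dark left end, is the target at world (421,214). I'm moving to the stapler first.

Call:
play_rows(motion="-0.595 0.45 0.085 0 0 1.543 1; -0.595 0.45 0.085 0 0 1.543 1; -0.595 0.45 0.085 0 0 1.543 1; -0.595 0.45 0.085 0 0 1.543 1; -0.595 0.45 0.085 0 0 1.543 1; -0.595 0.45 0.085 0 0 1.543 1; -0.595 0.45 0.085 0 0 1.543 1; -0.595 0.45 0.085 0 0 1.543 1; -0.595 0.45 0.085 0 0 1.543 1; -0.595 0.45 0.085 0 0 1.543 1; -0.595 0.45 0.085 0 0 1.543 1; -0.595 0.45 0.085 0 0 1.543 1", force=40)

```text
clock: 4.05
tool_pos: [426.3, -153.4, 120.7]
tcp_rot: [-3.123, 0.338, -0.002]
contact_force: [0.1, 1.1, 0.0]
grip_width: 93.9
```

Run:
```python
from h import *
adv("-0.595 0.45 0.085 0 0 1.543")
r=cap("top","st1",(310,220,430,310)); st()
plan((426,-152,14.5,-.215),(426,-152,120,-.215),(626.5,30.7,140,-.075),(626.5,30.7,20,-.075))
```

```text
t 4.1 pos [ 427.8 -159.8  118.9] psi -0.2206 tilt [ 0.    -0.005 -1.   ] w 93.9 F [ 2.5 -4.7 -0.3] q [-0.48 -0.09  1.72 -0.    1.51 -0.26] cmd [ 4.25997e+02 -1.51850e+02  1.20506e+02 -2.15000e-01]
0.0000 0.0001 0.1060 0 0 0.0000 dist 106 rows 1.7
0.0000 0.0001 0.0005 0 0 0.0000 dist 1 rows 0.0
0.1569 -0.2211 -0.0195 0 0 -0.1400 dist 272 rows 4.3
0.1569 -0.2211 0.1005 0 0 -0.1400 dist 289 rows 4.6
```

View pics/st1.png

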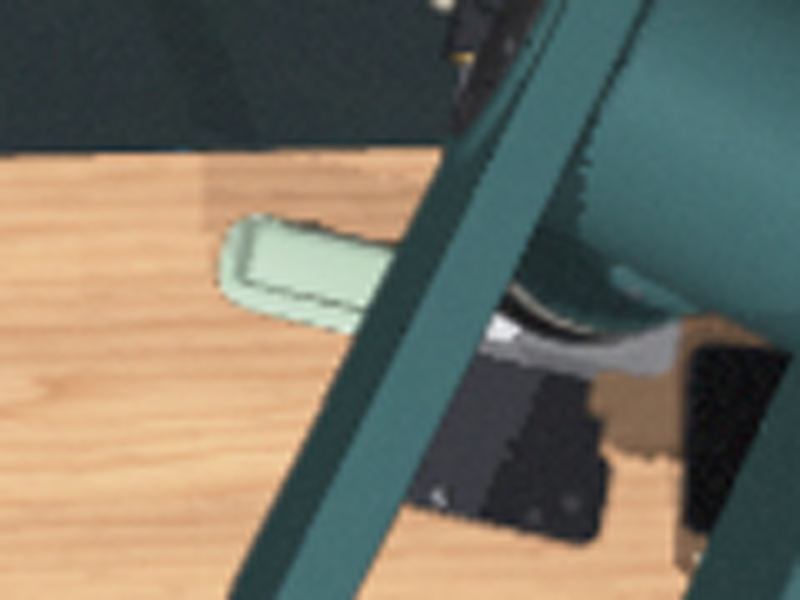

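Call:
play_rows(motion="0 0 0.02 0 0 0 1; 0 0 0.08 0 0 0 1; 0 0 0.106 0 0 0 0.5; 0 0 0.106 0 0 0 0; 0 0 0.106 0 0 0 -1; 0 0 0.106 0 0 0 -1; 0 0 0.106 0 0 0 -1; 0 0 0.106 0 0 0 -1; 0 0 0.106 0 0 0 -1", force=35)

```text
clock: 5.22
tool_pos: [425.8, -151.1, 14.8]
tcp_rot: [3.123, -0.337, 0.001]
contact_force: [-0.3, -0.4, -0.4]
grip_width: 27.4
```

Run:
```python
from h import *
adv("0 0 0.106 0 0 0")
st()
plan((426,-152,120,-.215),(626.5,30.7,140,-.075),(626.5,30.7,20,-.075))
```

```text
t 5.22 pos [ 425.8 -151.1   14.8] psi -0.215 tilt [ 0. -0. -1.] w 27.4 F [-0.3 -0.4 -0.4] q [-0.47 -0.01  1.86  0.    1.29 -0.25] cmd [ 4.25997e+02 -1.51850e+02  1.45060e+01 -2.15000e-01]
0.0000 0.0001 -0.1055 0 0 0.0000 dist 105 rows 1.7
0.1569 -0.2211 -0.1255 0 0 -0.1400 dist 299 rows 4.8
0.1569 -0.2211 -0.0055 0 0 -0.1400 dist 271 rows 4.3
```

Call:
play_rows(motion="0 0 0 0 0 0 -1; 0 0 0 0 0 0 -1; 0 0 -0.03 0 0 0 -1; 0 0 -0.09 0 0 0 -1; 0 0 -0.126 0 0 0 -1")

```text
clock: 5.85
tool_pos: [426.0, -151.3, 142.7]
tcp_rot: [3.123, -0.337, 0.003]
contact_force: [-0.1, -0.5, -1.8]
grip_width: 22.3
```

Run:
```python
from h import *
adv("0 0 -0.126 0 0 0")
plan((626.5,30.7,140,-.075))
```

```text
0.1569 -0.2211 0.0005 0 0 -0.1400 dist 271 rows 4.3
```

Call:
play_rows(motion="0.03 -0.04 0 0 0 -0.03 -1; 0.06 -0.085 0 0 0 -0.06 -1; 0.09 -0.13 0 0 0 -0.09 -1; 0.12 -0.17 0 0 0 -0.11 -1; 0.145 -0.205 0 0 0 -0.13 -1; 0.157 -0.221 0 0 0 -0.14 -1; 0.157 -0.221 0 0 0 -0.14 -1; 0.157 -0.221 0 0 0 -0.14 -1")

```text
clock: 6.85
tool_pos: [625.3, 30.8, 139.7]
tcp_rot: [3.139, -0.119, -0.003]
contact_force: [0.3, -0.7, -2.7]
grip_width: 22.6
```

Run:
```python
from h import *
adv("0.157 -0.221 0 0 0 -0.14")
r=cap("side","st2",(190,110,330,230)); st()
r=cap("top","st3",(220,120,370,230))
```

```text
t 6.9 pos [625.4  30.6 140.1] psi -0.0759 tilt [-0.001 -0.    -1.   ] w 21.9 F [ 0.4 -0.3 -1.7] q [-0.04  0.28  1.28 -0.    1.59  0.03] cmd [ 6.26531e+02  3.05680e+01  1.40506e+02 -7.50000e-02]
```

View pics/st2.png

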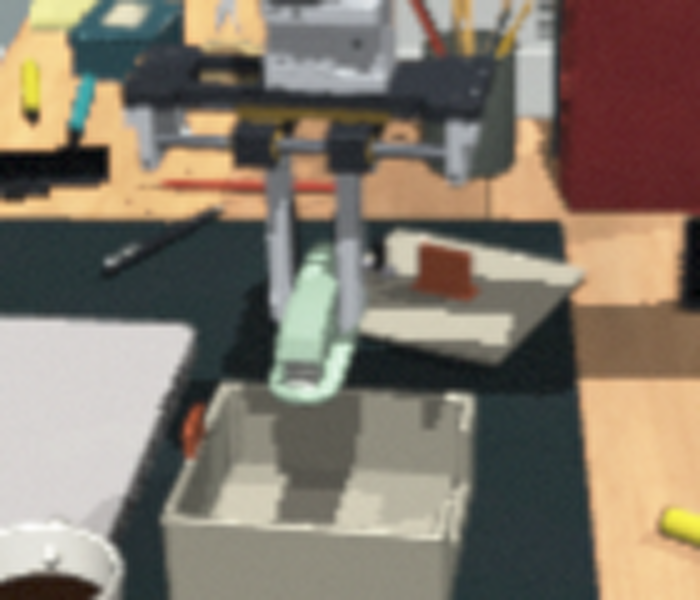

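View pics/st3.png

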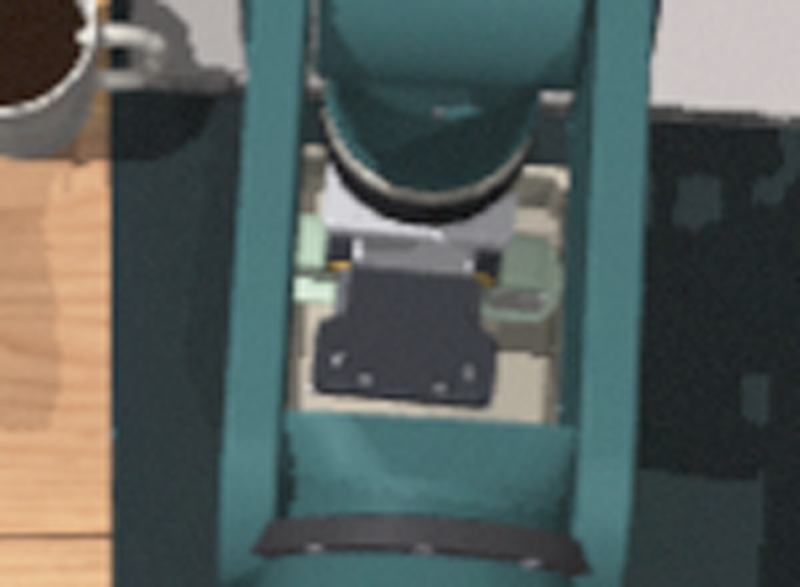

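Call:
play_rows(motion="0 0 0.03 0 0 0 -1; 0 0 0.06 0 0 0 -1; 0 0 0.085 0 0 0 -1; 0 0 0.105 0 0 0 -1; 0 0 0.116 0 0 0 -1; 0 0 0.121 0 0 0 -1; 0 0 0.122 0 0 0 -1; 0 0 0.122 0 0 0 -1")

```text
clock: 7.95
tool_pos: [626.6, 31.2, 20.3]
tcp_rot: [3.139, -0.118, 0.002]
contact_force: [-3.6, 0.2, 5.1]
grip_width: 21.9
```

Run:
```python
from h import *
adv("0 0 0.122 0 0 0")
st()
```

```text
t 7.95 pos [626.6  31.2  20.3] psi -0.075 tilt [ 0.001 -0.    -1.   ] w 21.9 F [-3.6  0.2  5.1] q [-0.04  0.36  1.42 -0.    1.36  0.03] cmd [ 6.26531e+02  3.05680e+01  1.85060e+01 -7.50000e-02]
```

Call:
play_rows(motion="0 0 0 0 0 0 0.1; 0 0 0 0 0 0 0.1; 0 0 0 0 0 0 0.1; 0 0 -0.02 0 0 0 0.1; 0 0 -0.08 0 0 0 0.1; 0 0 -0.14 0 0 0 0.1; 0 0 -0.16 0 0 0 0.5")

```text
clock: 8.82
tool_pos: [628.8, 31.3, 186.6]
tcp_rot: [-3.139, 0.118, -0.019]
contact_force: [1.3, 0.5, -0.9]
grip_width: 58.6
```

Run:
```python
from h import *
adv("0 0 -0.16 0 0 0")
st()
plan((543.4,392.8,178,0.80))
```

```text
t 8.82 pos [628.8  31.3 186.6] psi -0.0749 tilt [ 0.012 -0.    -1.   ] w 58.6 F [ 1.3  0.5 -0.9] q [-0.04  0.26  1.21  0.    1.66  0.03] cmd [ 6.26531e+02  3.05680e+01  1.78506e+02 -7.50000e-02]
-0.1100 -0.3550 0.0005 0 0 -0.8750 dist 372 rows 5.9
```

Call:
play_rows(motion="-0.02 -0.05 0 0 0 -0.13 0.5; -0.04 -0.11 0 0 0 -0.28 0.5; -0.06 -0.17 0 0 0 -0.44 0.5; -0.075 -0.23 0 0 0 -0.6 0.5; -0.09 -0.285 0 0 0 -0.74 0.5; -0.102 -0.33 0 0 0 -0.84 0.5; -0.11 -0.355 0 0 0 -0.875 0.5; -0.11 -0.355 0.03 0 0 -0.875 0.5; -0.11 -0.355 0.06 0 0 -0.875 0.5; -0.11 -0.355 0.08 0 0 -0.875 0.5")

```text
clock: 10.07
tool_pos: [542.9, 393.7, 98.2]
tcp_rot: [-2.893, -1.224, 0.0]
contact_force: [0.9, 0.2, 1.3]
grip_width: 70.5
```

Run:
```python
from h import *
adv("-0.11 -0.355 0.08 0 0 -0.875")
st()
cap("side","t1",(200,150,360,390)); cap("top","t2",(80,120,360,290)); plan((543.4,392.8,12,0.80))
```

```text
t 10.07 pos [542.9 393.7  98.2] psi 0.8003 tilt [-0.  0. -1.] w 70.5 F [0.9 0.2 1.3] q [ 0.54  0.39  1.21  0.    1.54 -0.26] cmd [543.439 392.811  98.506   0.8  ]
-0.0000 -0.0000 0.0865 0 0 0.0000 dist 87 rows 1.4
```

View pics/t1.png

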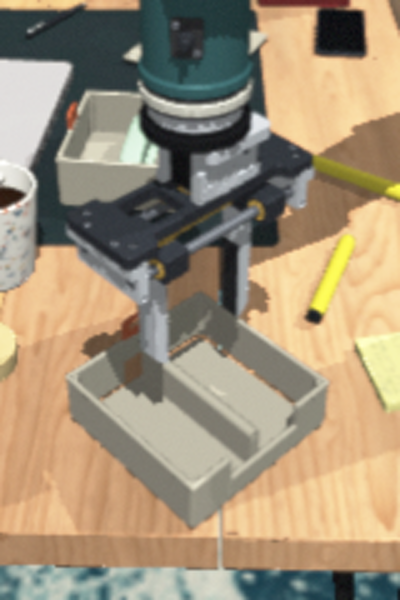

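View pics/t2.png

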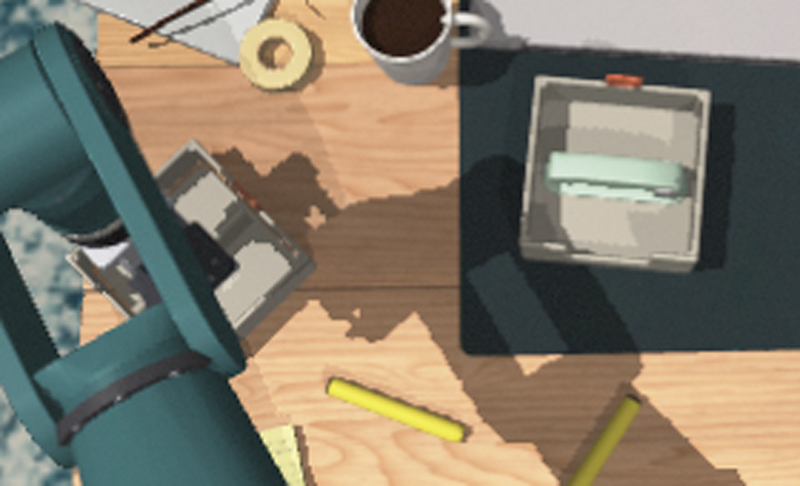

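Call:
play_rows(motion="0 0 0.04 0 0 0 0.5; 0 0 0.07 0 0 0 0.3; 0 0 0.086 0 0 0 0; 0 0 0.086 0 0 0 -0.3; 0 0 0.086 0 0 0 -1; 0 0 0.086 0 0 0 -1; 0 0 0.086 0 0 0 -1; 0 0 0.086 0 0 0 -1; 0 0 0.086 0 0 0 -1; 0 0 0.086 0 0 0 -1", force=50)

```text
clock: 11.42
tool_pos: [543.2, 393.5, 13.5]
tcp_rot: [2.893, 1.224, 0.001]
contact_force: [-2.3, -1.4, 6.7]
grip_width: 9.7
```

Run:
```python
from h import *
adv("0 0 0.086 0 0 0")
st()
plan((543.4,392.8,155,0.80),(543.4,393,155,0.80),(600,200,155,1.2),(626.3,30.8,155,1.496))
```

```text
t 11.43 pos [543.2 393.5  13.5] psi 0.8002 tilt [ 0.  0. -1.] w 9.7 F [-2.3 -1.4  6.7] q [ 0.54  0.45  1.31 -0.    1.38 -0.26] cmd [543.439 392.811  12.506   0.8  ]
-0.0000 -0.0000 -0.1425 0 0 0.0000 dist 142 rows 2.3
0.0001 -0.0002 -0.1425 0 0 0.0000 dist 142 rows 2.3
-0.0989 0.1749 -0.1425 0 0 -0.4000 dist 246 rows 3.9
-0.2020 0.3117 -0.1425 0 0 -0.6960 dist 398 rows 6.4
```

Call:
play_rows(motion="0 0 -0.02 0 0 0 -1; 0 0 -0.06 0 0 0 -1; 0 0 -0.11 0 0 0 -1; -0.02 0.035 -0.143 0 0 -0.08 -1; -0.05 0.085 -0.143 0 0 -0.2 -1; -0.085 0.14 -0.143 0 0 -0.33 -1; -0.12 0.195 -0.143 0 0 -0.45 -1; -0.15 0.245 -0.143 0 0 -0.56 -1; -0.178 0.283 -0.143 0 0 -0.64 -1; -0.195 0.305 -0.143 0 0 -0.685 -1; -0.202 0.3117 -0.143 0 0 -0.696 -1; -0.202 0.3117 -0.143 0 0 -0.696 -1")

```text
clock: 12.92
tool_pos: [625.9, 31.8, 155.6]
tcp_rot: [-2.303, -2.135, -0.001]
contact_force: [0.3, -0.1, -2.2]
grip_width: 9.7
```

Run:
```python
from h import *
adv("-0.202 0.3117 -0.143 0 0 -0.696")
rs={"side":cap("side","t3",(180,80,340,240)),"top":cap("top","t4",(220,110,370,230))}; st()
s=manip.get_state()["tool_pos"]
vs=[]
for c in rs:
    for q in manip.cut_out(c,"tier")[:2]:
        m=q["mask"]; print(c,q["conf"],m.sum())
        sl=sil(rs[c],"tier",(s[0],s[1],s[2]-12.5,-.075)); print("iou",np.minimum(sl,m).sum()/np.maximum(sl,m).sum())
    for n in ("tier","tier_rib","tier_notch","tier_key","base_key"):
        for q in manip.place_of(c,n)[:2]: print(c,n,round(q["conf"],2),w(rs[c],q["point"]).round(1))
```

```text
t 13.03 pos [625.8  32.9 155.6] psi 1.497 tilt [ 0.     0.001 -1.   ] w 9.6 F [ 0.3  0.3 -2.3] q [-0.04  0.27  1.26  0.    1.61 -1.54] cmd [626.306  30.742 155.506   1.496]
side 0.56 2356
iou 0.0
side tier 0.78 [627.7  27.5 142.3]
side tier_rib 0.96 [628.2  28.  184.8]
side tier_notch 0.82 [697.   26.2 143.7]
side tier_notch 0.36 [625.   25.5   9.1]
side tier_key 0.67 [694.4  21.5 195.4]
side base_key 0.84 [698.3  24.7  57.4]
top 0.74 1471
iou 0.29267505
top tier 0.58 [629.4  32.  145.8]
top tier_rib 0.63 [626.   35.2 180.9]
```

View pics/t3.png

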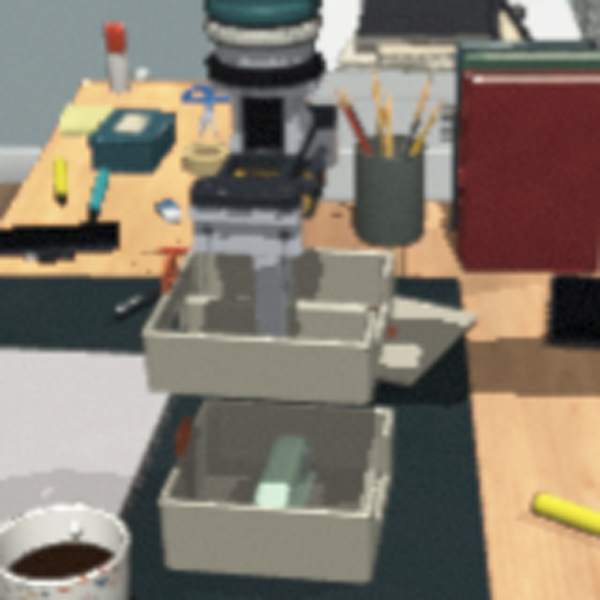

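View pics/t4.png

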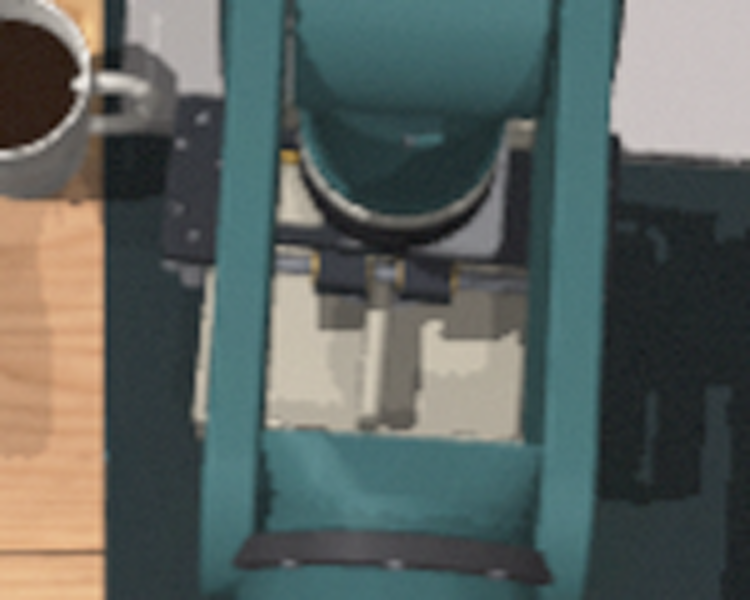

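```bash
cat >> h.py <<'E'
def overlay(c,items,box,name,r=None,S=8):
    r=r or cap(c); x0,y0,x1,y1=box
    im=r["pixels"][y0:y1,x0:x1,::-1]
    S=min(800/im.shape[1],600/im.shape[0]); im=cv2.resize(im,None,fx=S,fy=S,interpolation=cv2.INTER_CUBIC)
    for lines,pose,col in items:
        for L in lines:
            q=(((proj(r,W(pose,L))+.5-np.array([x0,y0]))*S)*8).astype(np.int32)
            cv2.polylines(im,[q],False,col,1,cv2.LINE_AA,3)
    cv2.imwrite(f"pics/{name}.png",im); return r
def sq(h,z): return np.array([[-h,-h,z],[h,-h,z],[h,h,z],[-h,h,z],[-h,-h,z]],float)
def ver(h,z0,z1): return [np.array([[a*h,b*h,z0],[a*h,b*h,z1]],float) for a in(1,-1) for b in(1,-1)]
TIERL=[sq(75,6),sq(75,50),np.array([[73,-15,50],[73,-15,70],[73,15,70],[73,15,50]],float)]+ver(75,6,50)
BASEL=[sq(75,0),sq(75,58),np.array([[73,-15,58],[73,-15,78],[73,15,78],[73,15,58]],float)]+ver(75,0,58)
E
python3 - <<'E'
from h import *
st(); s=manip.get_state()["tool_pos"]
overlay("side",[(TIERL,(s[0],s[1],s[2]-12.5,-.074),(0,0,255)),(BASEL,(626.5,30.7,0,-.078),(255,0,0))],(205,140,305,240),"ov1")
E
```

```text
t 13.62 pos [626.   31.5 155.6] psi 1.4961 tilt [-0.  0. -1.] w 9.5 F [-0.5 -1.  -2.5] q [-0.04  0.27  1.26  0.    1.61 -1.54] cmd [626.306  30.742 155.506   1.496]
```

View pics/ov1.png

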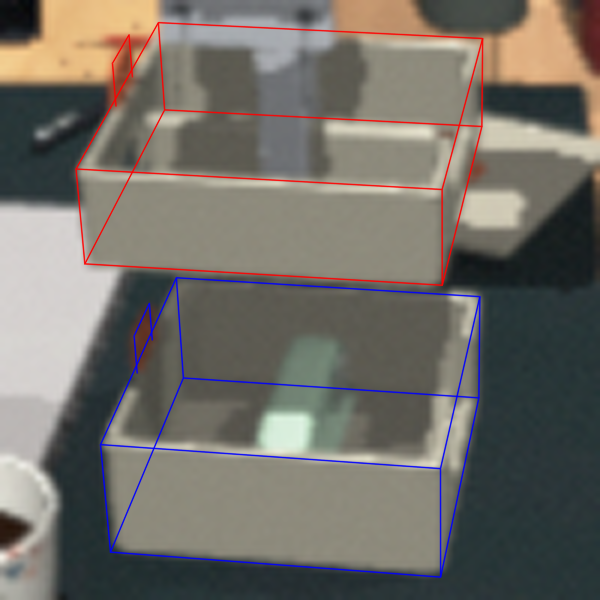

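Call:
play_rows(motion="0 0 0.02 0 0 0 -1; 0 0 0.04 0 0 0 -1; 0 0 0.058 0 0 0 -1; 0 0 0.066 0 0 0 -1; 0 0 0.068 0 0 0 -1; 0 0 0.068 0 0 0 -1")

```text
clock: 14.42
tool_pos: [626.4, 31.5, 88.2]
tcp_rot: [2.302, 2.136, 0.001]
contact_force: [0.4, -0.3, -2.4]
grip_width: 9.3
```

Run:
```python
from h import *
adv("0 0 0.068 0 0 0")
st(); s=manip.get_state()["tool_pos"]
r=overlay("side",[],(205,150,305,250),"ov2")
overlay("side",[(TIERL,(s[0],s[1],s[2]-12.5,-.074),(0,0,255)),(BASEL,(626.5,30.7,0,-.078),(255,0,0))],(205,150,305,250),"ov3",r)
```

```text
t 14.43 pos [626.4  31.5  88.2] psi 1.496 tilt [ 0.001  0.    -1.   ] w 9.3 F [ 0.4 -0.3 -2.4] q [-0.04  0.3   1.35  0.    1.49 -1.54] cmd [626.306  30.742  87.506   1.496]
```

View pics/ov2.png

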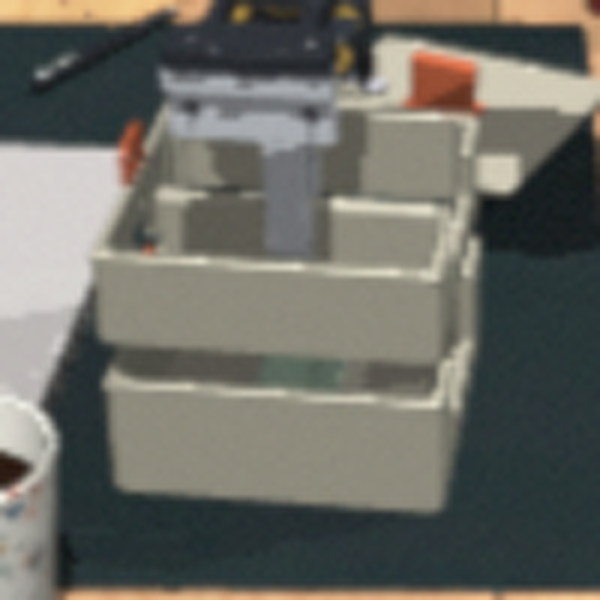

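View pics/ov3.png

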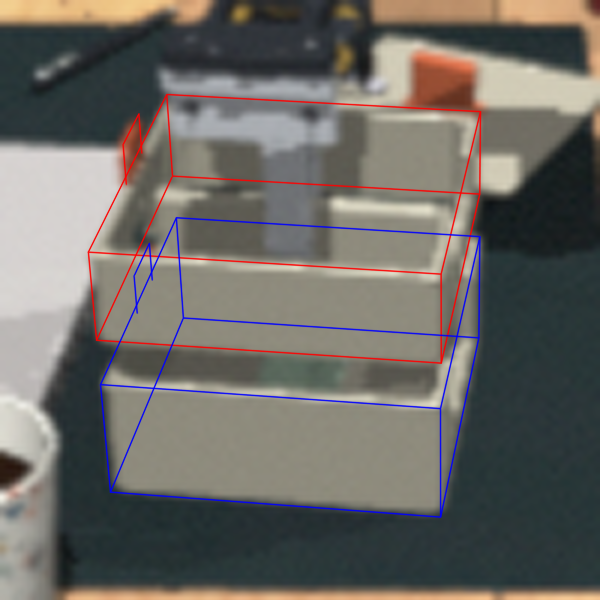

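Call:
play_rows(motion="0 0 0.006 0 0 0 -1; 0 0 0.012 0 0 0 -1; 0 0 0.016 0 0 0 -1; 0 0 0.018 0 0 0 -1; 0 0 0.02 0 0 0 -1; 0 0 0.022 0 0 0 -1")

```text
clock: 15.22
tool_pos: [626.1, 31.5, 67.1]
tcp_rot: [2.303, 2.137, 0.001]
contact_force: [-4.3, -0.2, 7.8]
grip_width: 9.4
```

Run:
```python
from h import *
adv("0 0 0.022 0 0 0")
st(); s=manip.get_state()["tool_pos"]
r=overlay("side",[],(205,150,305,250),"ov4")
```

```text
t 15.22 pos [626.1  31.5  67.1] psi 1.496 tilt [ 0.001  0.    -1.   ] w 9.4 F [-4.3 -0.2  7.8] q [-0.04  0.32  1.38  0.    1.45 -1.54] cmd [626.306  30.742  65.506   1.496]
```

View pics/ov4.png

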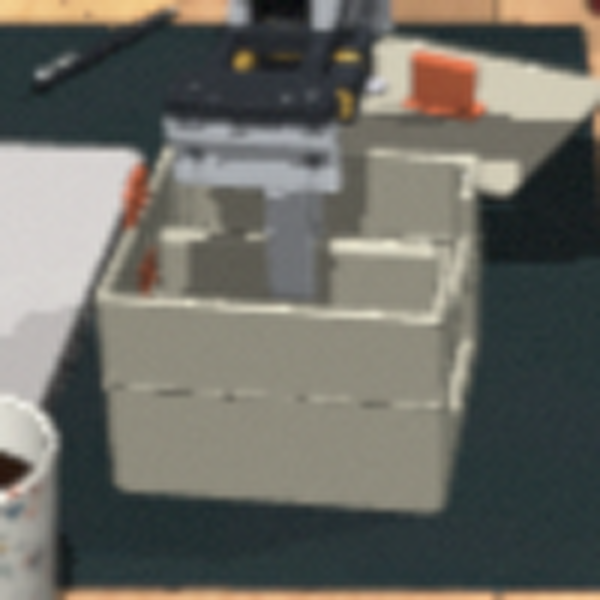

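Call:
play_rows(motion="0 0 0.002 0 0 0 -1; 0 0 0.003 0 0 0 -1; 0 0 0.003 0 0 0 -1; 0 0 0.003 0 0 0 -1")

```text
clock: 15.78
tool_pos: [626.2, 31.5, 67.0]
tcp_rot: [2.302, 2.136, 0.002]
contact_force: [-6.6, 0.5, 13.2]
grip_width: 9.7
```

Run:
```python
from h import *
adv("0 0 0.003 0 0 0")
st()
```

```text
t 15.78 pos [626.2  31.5  67. ] psi 1.4961 tilt [ 0.002 -0.    -1.   ] w 9.7 F [-6.6  0.5 13.2] q [-0.04  0.32  1.38 -0.    1.45 -1.54] cmd [626.306  30.742  62.506   1.496]
```

Call:
play_rows(motion="0 0 0 0 0 0 -0.4; 0 0 0 0 0 0 -0.2; 0 0 0 0 0 0 0; 0 0 -0.015 0 0 0 0; 0 0 -0.06 0 0 0 0; 0 0 -0.11 0 0 0 0; 0 0 -0.13 0 0 0 0")

```text
clock: 16.65
tool_pos: [627.8, 31.4, 198.3]
tcp_rot: [2.299, 2.133, 0.009]
contact_force: [1.1, -1.6, 0.5]
grip_width: 47.3
```

Run:
```python
from h import *
adv("0 0 -0.13 0 0 0")
st(); plan((421,214.2,120,-.33),(421,214.2,3,-.33),)
plan((421,214.2,120,-.33+np.pi))
```

```text
t 16.65 pos [627.8  31.4 198.3] psi 1.496 tilt [ 0.008 -0.    -1.   ] w 47.3 F [ 1.1 -1.6  0.5] q [-0.04  0.26  1.19  0.    1.69 -1.54] cmd [626.306  30.742 192.506   1.496]Traceback (most recent call last):
  File "<stdin>", line 3, in <module>
  File "h.py", line 75, in plan
    print("%.4f %.4f %.4f 0 0 %.4f"%(*(d/1000),-dpsi),"dist",round(np.linalg.norm(d)),"rows",max(np.linalg.norm(d)/62.5,abs(dpsi)/.1867).round(1))
                                                                                             ^^^^^^^^^^^^^^^^^^^^^^^^^^^^^^^^^^^^^^^^^^^^^^^^^
AttributeError: 'float' object has no attribute 'round'
```

```bash
sed -i 's/"rows",max(np.linalg.norm(d)\/62.5,abs(dpsi)\/.1867).round(1))/"rows",round(float(max(np.linalg.norm(d)\/62.5,abs(dpsi)\/.1867)),1))/' h.py
python3 - <<'E'
from h import *
plan((421,214.2,120,-.33),(421,214.2,3,-.33),)
E
```

```text
0.1676 -0.2184 0.0725 0 0 1.8260 dist 285 rows 9.8
0.1676 -0.2184 0.1895 0 0 1.8260 dist 334 rows 9.8
```

Call:
play_rows(motion="0.02 -0.03 0 0 0 0.18 0; 0.05 -0.065 0 0 0 0.36 0; 0.08 -0.1 0 0 0 0.54 0; 0.11 -0.14 0.02 0 0 0.72 0; 0.135 -0.175 0.04 0 0 0.9 0; 0.155 -0.2 0.06 0 0 1.08 0; 0.165 -0.215 0.07 0 0 1.26 0; 0.1676 -0.2184 0.0725 0 0 1.44 0; 0.1676 -0.2184 0.0725 0 0 1.62 0; 0.1676 -0.2184 0.0725 0 0 1.78 0; 0.1676 -0.2184 0.0725 0 0 1.826 0; 0.1676 -0.2184 0.0725 0 0 1.826 0")

```text
clock: 18.15
tool_pos: [421.1, 215.1, 121.1]
tcp_rot: [-3.098, 0.515, -0.002]
contact_force: [0.6, 1.0, -0.4]
grip_width: 47.2
```

Run:
```python
from h import *
adv("0.1676 -0.2184 0.0725 0 0 1.826")
st()
r=overlay("side",[],(205,150,365,270),"mk1")
r=overlay("top",[],(220,110,370,230),"mk2")
plan((421,214.2,3,-.33))
```

```text
t 18.15 pos [421.1 215.1 121.1] psi -0.3293 tilt [ 0.001  0.001 -1.   ] w 47.2 F [ 0.6  1.  -0.4] q [ 0.35 -0.05  1.68  0.    1.51  0.68] cmd [ 4.21040e+02  2.14193e+02  1.20006e+02 -3.30000e-01]
-0.0000 0.0000 0.1170 0 0 0.0000 dist 117 rows 1.9
```

View pics/mk1.png

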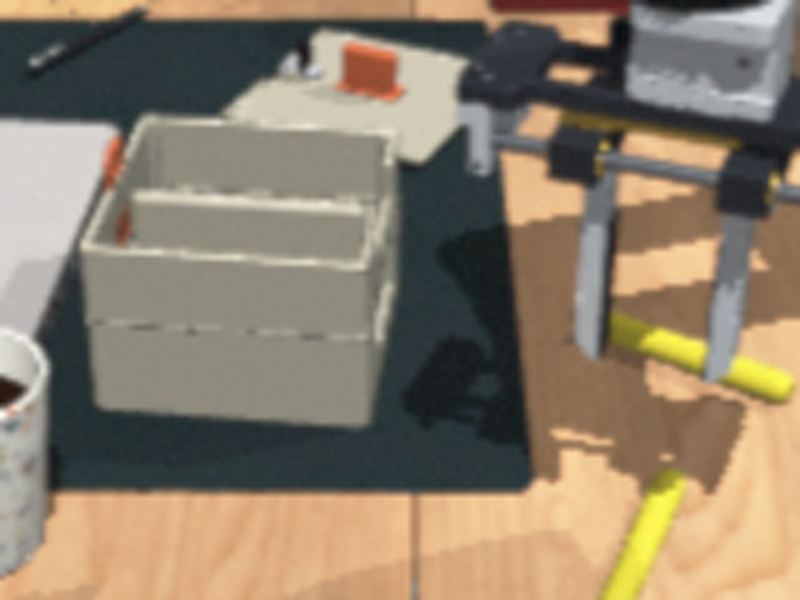

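View pics/mk2.png

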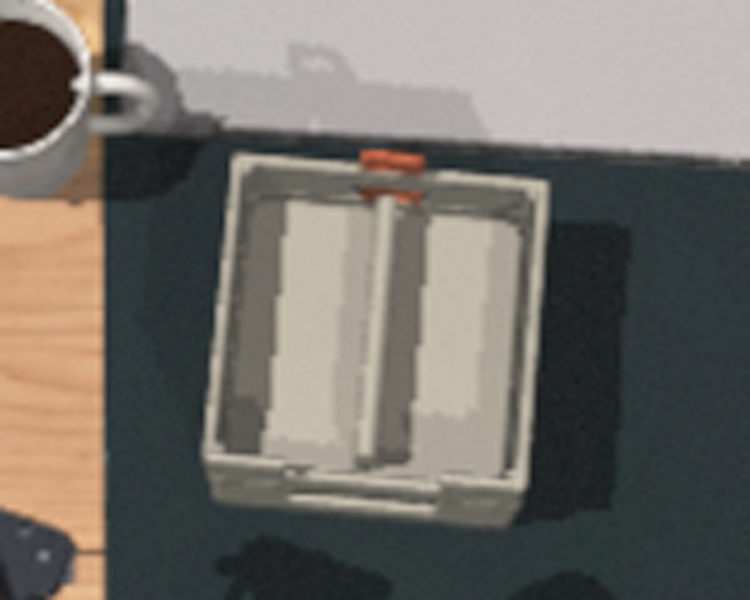

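The tier sits flush: the seam is even along (85–385, 325) in the side crop and its key is at the back. Next is the left marker.

Call:
play_rows(motion="0 0 0.04 0 0 0 0; 0 0 0.085 0 0 0 0; 0 0 0.11 0 0 0 0; 0 0 0.117 0 0 0 -0.3; 0 0 0.117 0 0 0 -1; 0 0 0.117 0 0 0 -1; 0 0 0.117 0 0 0 -1; 0 0 0.117 0 0 0 -1; 0 0 0.117 0 0 0 -1", force=30)

```text
clock: 19.38
tool_pos: [422.0, 215.5, 4.7]
tcp_rot: [-3.097, 0.516, -0.004]
contact_force: [-0.3, -0.0, 6.1]
grip_width: 16.6
```

Run:
```python
from h import *
adv("0 0 0.117 0 0 0")
st()
# target: half at tier local y = +/-37.5
for sgn in (1,-1): print(W((626.3,31,0,-.076),[0,sgn*37.5,0]))
for sgn in (1,-1):
    p=W((626.3,31,0,-.076),[0,sgn*37.5,0])[0]
    plan((p[0],p[1],175,-1.646))
```

```text
t 19.38 pos [422.  215.5   4.7] psi -0.33 tilt [ 0.003  0.001 -1.   ] w 16.6 F [-0.3 -0.   6.1] q [0.35 0.05 1.82 0.   1.26 0.68] cmd [ 4.21040e+02  2.14193e+02  3.00600e+00 -3.30000e-01]
[[629.14725719  68.39175212   0.        ]]
[[623.45274281  -6.39175212   0.        ]]
0.2441 0.0705 -0.1720 0 0 1.3160 dist 307 rows 7.0
0.2630 0.1431 -0.1720 0 0 1.3160 dist 345 rows 7.0
```

Call:
play_rows(motion="0 0 -0.03 0 0 0 -1; 0 0 -0.08 0 0 0 -1; 0.02 0.005 -0.13 0 0 0.15 -1; 0.05 0.015 -0.16 0 0 0.32 -1; 0.09 0.025 -0.172 0 0 0.5 -1; 0.13 0.038 -0.172 0 0 0.68 -1; 0.17 0.05 -0.172 0 0 0.86 -1; 0.205 0.06 -0.172 0 0 1.03 -1; 0.23 0.067 -0.172 0 0 1.19 -1; 0.24 0.07 -0.172 0 0 1.29 -1; 0.244 0.0705 -0.172 0 0 1.316 -1; 0.244 0.0705 -0.172 0 0 1.316 -1")

```text
clock: 20.88
tool_pos: [628.5, 69.3, 174.7]
tcp_rot: [2.137, -2.302, -0.001]
contact_force: [-0.0, -0.2, -0.8]
grip_width: 16.8
```

Run:
```python
from h import *
adv("0.244 0.0705 -0.172 0 0 1.316")
st()
r=overlay("side",[],(180,110,320,230),"mk3")
r=overlay("top",[],(220,110,370,230),"mk4")
```

```text
t 20.88 pos [628.5  69.3 174.7] psi -1.6449 tilt [-0.001  0.    -1.   ] w 16.8 F [-0.  -0.2 -0.8] q [0.02 0.28 1.21 0.   1.65 1.66] cmd [629.03   68.432 175.006  -1.646]
```

View pics/mk3.png

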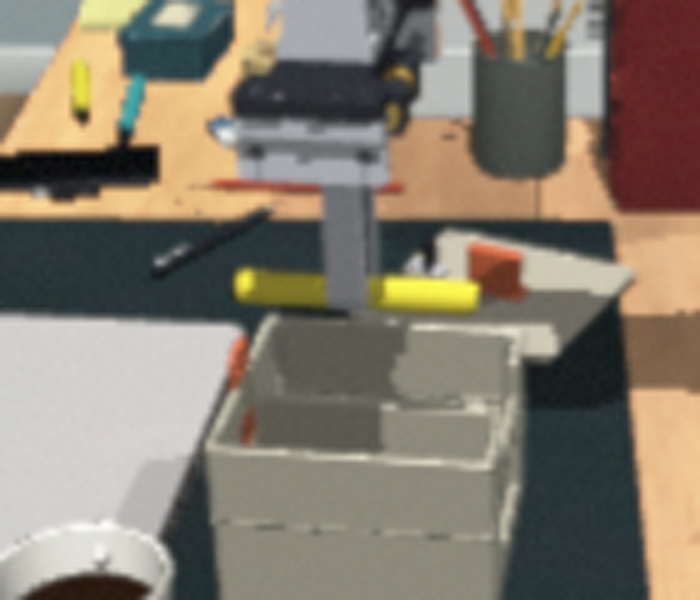

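View pics/mk4.png

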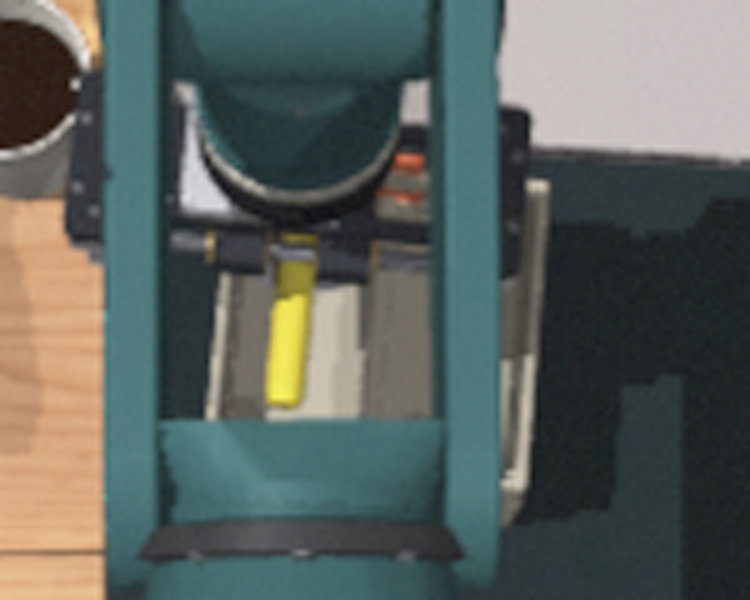

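Run:
```python
from h import *
r=cap("side"); st()
h=cv2.cvtColor(r["pixels"],cv2.COLOR_RGB2HSV)
m=(h[...,0]>22)&(h[...,0]<36)&(h[...,1]>130)&(h[...,2]>80)
m[:150]=0;m[178:]=0;m[:,:220]=0;m[:,285:]=0
ys,xs=np.nonzero(m); print(xs.min(),xs.max(),ys.min(),ys.max())
z=174.7-3.5+8.5
for u in (xs.min(),xs.max()+1):
    k=(abs(xs+.5-u)<4); v=ys[k].mean()+.5; print(u,v,onz(r,[[u-.5,v-.5]],z))
```

```text
t 21.02 pos [628.3  69.7 175.2] psi -1.6446 tilt [ 0.  0. -1.] w 17.0 F [ 0.1  0.  -0.4] q [0.02 0.28 1.21 0.   1.65 1.67] cmd [629.03   68.432 175.006  -1.646]
227 275 164 172
227 167.0 [[689.54951017  67.29139711 179.7       ]]
276 169.15217391304347 [[565.14151701  73.47165017 179.7       ]]
```

Call:
play_rows(motion="0 -0.0015 0.03 0 0 0 -1; 0 -0.0015 0.06 0 0 0 -1; 0 -0.0015 0.085 0 0 0 -1; 0 -0.0015 0.1 0 0 0 -1; 0 -0.0015 0.108 0 0 0 -1; 0 -0.0015 0.111 0 0 0 -1; 0 -0.0015 0.112 0 0 0 -1")

```text
clock: 21.9
tool_pos: [630.8, 69.2, 64.3]
tcp_rot: [-2.135, 2.302, -0.002]
contact_force: [-0.7, 0.6, 3.0]
grip_width: 17.0
```

Run:
```python
from h import *
adv("0 -0.0015 0.112 0 0 0")
st()
```

```text
t 21.9 pos [630.8  69.2  64.3] psi -1.6459 tilt [ 0.002  0.    -1.   ] w 17.0 F [-0.7  0.6  3. ] q [0.02 0.34 1.36 0.   1.45 1.67] cmd [630.526  68.319  63.006  -1.646]
```

Contact with the floor is light, so I'm releasing, opening only part way.

Call:
play_rows(motion="0 0 0 0 0 0 -0.45; 0 0 0 0 0 0 -0.42; 0 0 0 0 0 0 -0.42; 0 0 -0.02 0 0 0 -0.42; 0 0 -0.07 0 0 0 -0.42; 0 0 -0.12 0 0 0 -0.3; 0 0 -0.13 0 0 0 0")

```text
clock: 22.78
tool_pos: [632.7, 69.2, 200.4]
tcp_rot: [-2.13, 2.297, -0.012]
contact_force: [1.2, 0.3, 0.3]
grip_width: 39.4
```

Run:
```python
from h import *
adv("0 0 -0.13 0 0 0")
st()
plan((574.8,-266.6,150,-.405-np.pi/2))
```

```text
t 22.77 pos [632.7  69.2 200.4] psi -1.646 tilt [ 0.012  0.    -1.   ] w 39.4 F [1.2 0.3 0.3] q [0.02 0.27 1.17 0.   1.69 1.67] cmd [630.526  68.319 193.006  -1.646]
0.3382 0.0304 0.0430 0 0 0.3298 dist 342 rows 5.5
```

Call:
play_rows(motion="0.04 0.004 0 0 0 0.04 0; 0.09 0.008 0 0 0 0.09 0; 0.145 0.013 0 0 0 0.14 0; 0.2 0.018 0.01 0 0 0.2 0; 0.25 0.023 0.02 0 0 0.25 0; 0.295 0.027 0.035 0 0 0.29 0; 0.325 0.029 0.043 0 0 0.32 0; 0.3382 0.0304 0.043 0 0 0.33 0; 0.3382 0.0304 0.043 0 0 0.33 0; 0.3382 0.0304 0.043 0 0 0.33 0")

```text
clock: 24.02
tool_pos: [575.1, -264.7, 150.8]
tcp_rot: [-1.731, 2.621, -0.001]
contact_force: [-0.8, 0.7, 0.4]
grip_width: 46.8
```

Run:
```python
from h import *
adv("0.3382 0.0304 0.043 0 0 0.33")
st()
LIDL=[sq(75,11),sq(75,6),np.array([[-20,-6,43],[20,-6,43],[20,6,43],[-20,6,43],[-20,-6,43]],float)]
r=overlay("side",[],(190,120,330,240),"l1")
overlay("top",[],(220,110,370,230),"l2")
overlay("side",[(LIDL,(574.8,-266.8,0,-.405),(0,0,255))],(240,140,310,200),"l3",r)
plan((574.8,-266.6,17,-.405-np.pi/2))
```

```text
t 24.02 pos [ 575.1 -264.7  150.8] psi -1.9743 tilt [ 0.001  0.    -1.   ] w 46.8 F [-0.8  0.7  0.4] q [-0.52  0.29  1.25  0.    1.61  1.45] cmd [ 574.803 -266.641  150.006   -1.976]
-0.0000 0.0000 0.1330 0 0 -0.0002 dist 133 rows 2.1
```

View pics/l1.png

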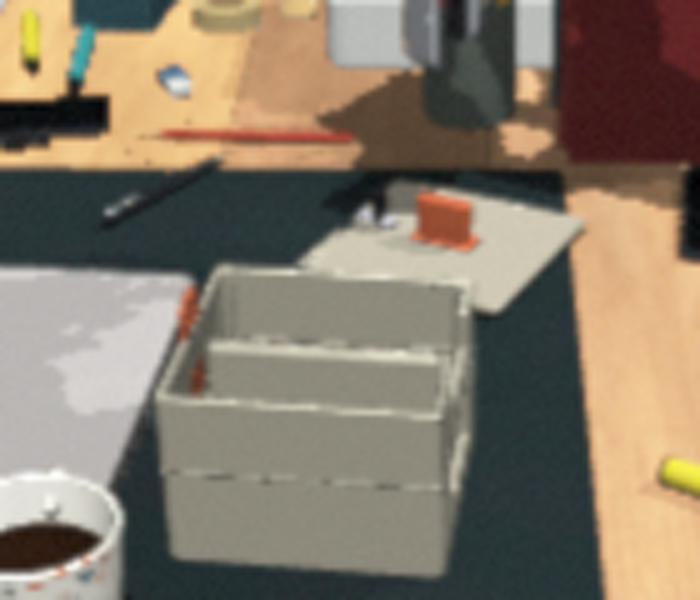

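View pics/l2.png

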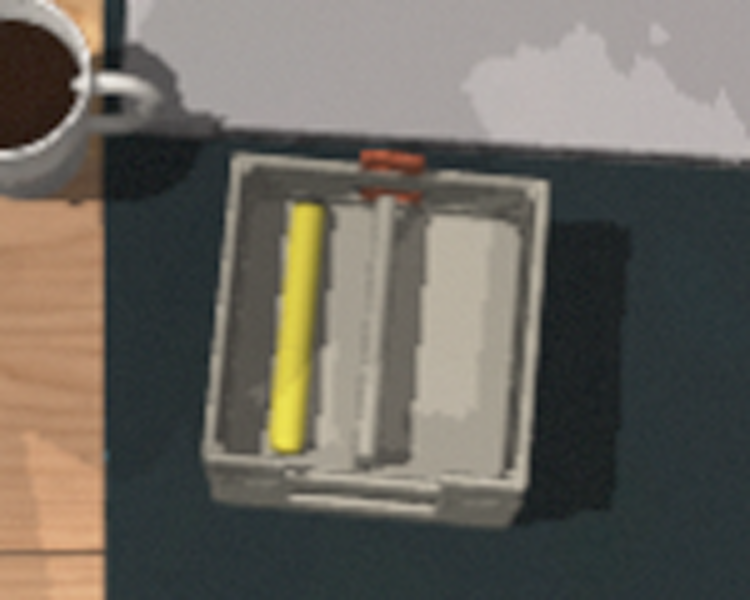

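View pics/l3.png

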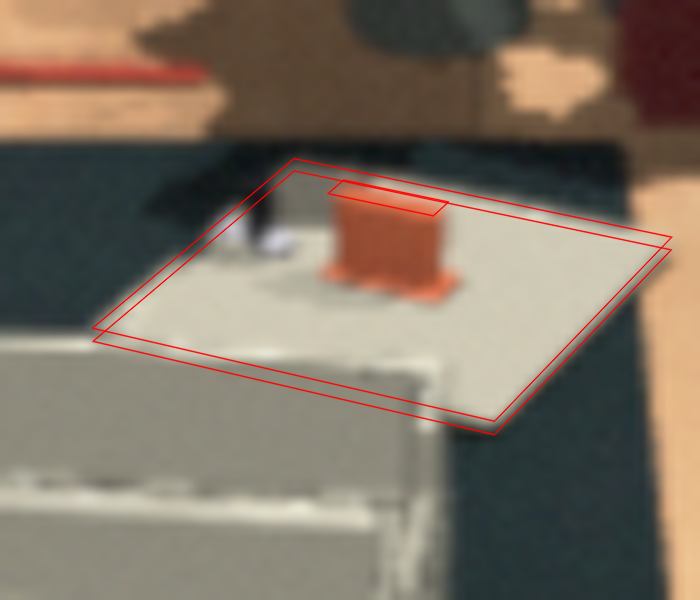

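Call:
play_rows(motion="0 0 0.02 0 0 0 0; 0 0 0.06 0 0 0 0; 0 0 0.1 0 0 0 0; 0 0 0.125 0 0 0 -0.1; 0 0 0.131 0 0 0 -0.3; 0 0 0.131 0 0 0 -1; 0 0 0.131 0 0 0 -1; 0 0 0.131 0 0 0 -1; 0 0 0.131 0 0 0 -1; 0 0 0.131 0 0 0 -1", force=50)

```text
clock: 25.38
tool_pos: [575.6, -266.6, 21.1]
tcp_rot: [-1.728, 2.622, -0.005]
contact_force: [-1.1, -0.0, 5.8]
grip_width: 11.6
```

Run:
```python
from h import *
adv("0 0 0.131 0 0 0")
st()
plan((574.8,-266.6,180,-.405-np.pi/2),(626.3,31,180,-.076-np.pi/2))
```

```text
t 25.38 pos [ 575.6 -266.6   21.1] psi -1.9762 tilt [ 0.003 -0.002 -1.   ] w 11.6 F [-1.1 -0.   5.8] q [-0.52  0.37  1.41  0.    1.36  1.45] cmd [ 574.803 -266.641   19.006   -1.976]
-0.0000 0.0000 -0.1610 0 0 -0.0002 dist 161 rows 2.6
-0.2938 0.0700 -0.1610 0 0 -0.3292 dist 342 rows 5.5
```

Call:
play_rows(motion="0 0 -0.02 0 0 0 -1; 0 0 -0.07 0 0 0 -1; 0 0 -0.12 0 0 0 -1; -0.02 0.005 -0.16 0 0 -0.02 -1; -0.055 0.013 -0.171 0 0 -0.06 -1; -0.105 0.025 -0.171 0 0 -0.11 -1; -0.155 0.037 -0.171 0 0 -0.17 -1; -0.205 0.049 -0.171 0 0 -0.23 -1; -0.25 0.06 -0.171 0 0 -0.28 -1; -0.28 0.067 -0.171 0 0 -0.32 -1; -0.2938 0.07 -0.171 0 0 -0.329 -1; -0.2938 0.07 -0.171 0 0 -0.329 -1")

```text
clock: 26.88
tool_pos: [625.8, 32.0, 190.0]
tcp_rot: [2.135, -2.303, -0.0]
contact_force: [-0.3, -0.5, -2.4]
grip_width: 11.8
```

Run:
```python
from h import *
adv("-0.2938 0.07 -0.171 0 0 -0.329")
st()
s=manip.get_state()["tool_pos"]
LIDL=[sq(75,11),sq(75,6),np.array([[-20,-6,43],[20,-6,43],[20,6,43],[-20,6,43],[-20,-6,43]],float)]
r=overlay("side",[(LIDL,(s[0],s[1],s[2]-19.6,-.076),(0,0,255)),(TIERL,(626.3,31,53.5,-.076),(255,0,0))],(205,110,305,210),"l4")
r=overlay("side",[],(205,110,305,210),"l5",r)
overlay("top",[],(220,110,370,230),"l6")
```

```text
t 26.88 pos [625.8  32.  190. ] psi -1.6464 tilt [-0.001 -0.    -1.   ] w 11.8 F [-0.3 -0.5 -2.4] q [-0.04  0.26  1.2  -0.    1.68  1.61] cmd [626.288  30.962 190.006  -1.647]
```

View pics/l4.png

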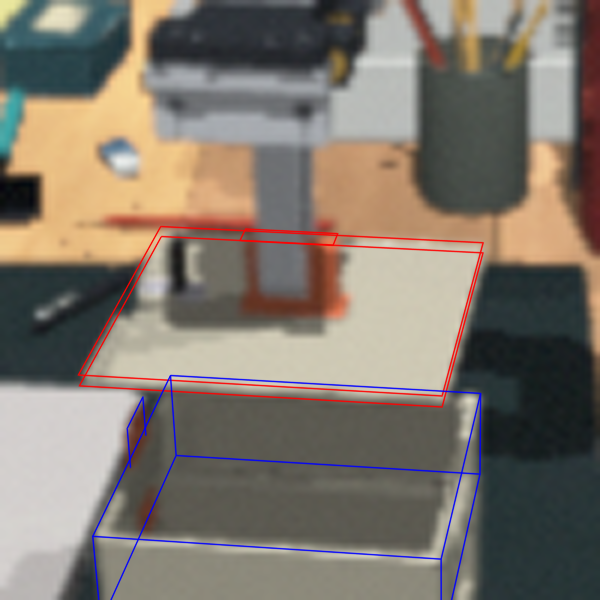

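View pics/l5.png

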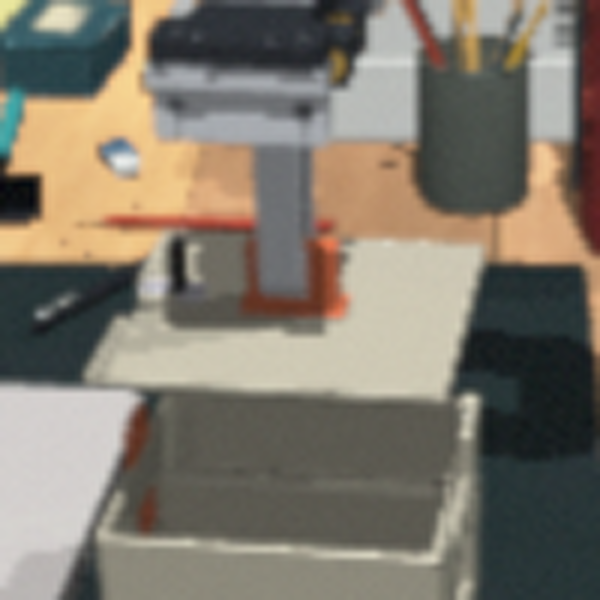

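View pics/l6.png

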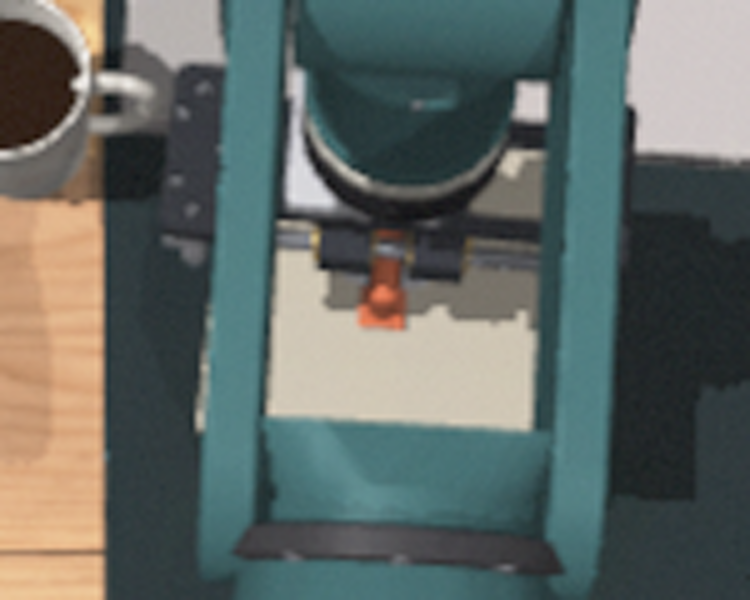

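Call:
play_rows(motion="0 0 0.015 0 0 0 -1; 0 0 0.035 0 0 0 -1; 0 0 0.046 0 0 0 -1; 0 0 0.05 0 0 0 -1; 0 0 0.052 0 0 0 -1; 0 0 0.052 0 0 0 -1")

```text
clock: 27.72
tool_pos: [626.3, 31.7, 138.7]
tcp_rot: [-2.135, 2.304, -0.001]
contact_force: [-0.0, 0.6, -1.5]
grip_width: 11.7
```

Run:
```python
from h import *
adv("0 0 0.052 0 0 0")
st()
r=overlay("side",[],(205,130,305,230),"l7")
```

```text
t 27.73 pos [626.3  31.7 138.7] psi -1.6471 tilt [ 0.001  0.    -1.   ] w 11.7 F [-0.   0.6 -1.5] q [-0.04  0.28  1.28  0.    1.58  1.61] cmd [626.288  30.962 138.006  -1.647]
```

View pics/l7.png

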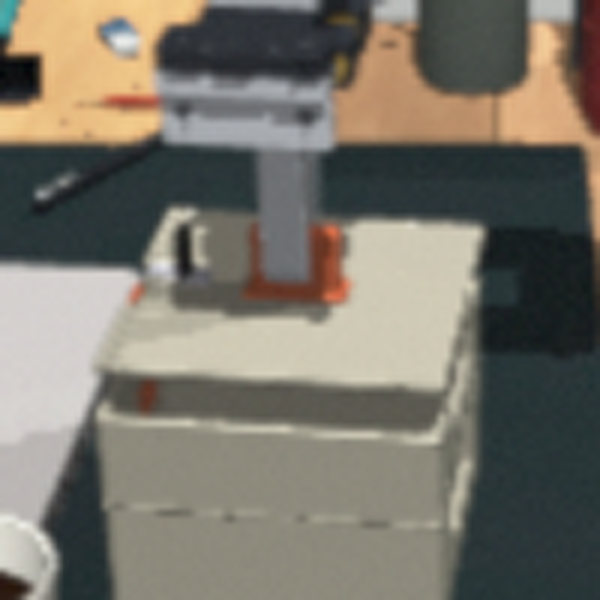

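Call:
play_rows(motion="0 0 0.004 0 0 0 -1; 0 0 0.008 0 0 0 -1; 0 0 0.012 0 0 0 -1; 0 0 0.015 0 0 0 -1; 0 0 0.018 0 0 0 -1; 0 0 0.02 0 0 0 -1; 0 0 0.022 0 0 0 -1; 0 0 0.022 0 0 0 -1")

```text
clock: 28.78
tool_pos: [626.1, 31.8, 117.1]
tcp_rot: [-2.135, 2.304, -0.001]
contact_force: [-2.8, -0.5, 3.2]
grip_width: 11.4
```

Run:
```python
from h import *
adv("0 0 0.022 0 0 0")
st()
r=overlay("side",[],(205,130,305,230),"l8")
```

```text
t 28.77 pos [626.1  31.8 117.1] psi -1.647 tilt [ 0.001  0.    -1.   ] w 11.4 F [-2.8 -0.5  3.2] q [-0.04  0.29  1.31  0.    1.54  1.61] cmd [626.288  30.962 116.006  -1.647]
```

View pics/l8.png

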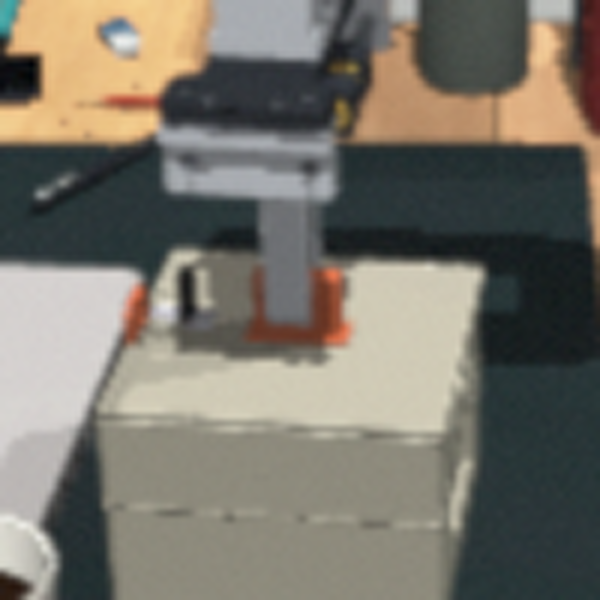

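Call:
play_rows(motion="0 0 0.002 0 0 0 -1; 0 0 0.003 0 0 0 -1; 0 0 0.003 0 0 0 -1")

```text
clock: 29.2
tool_pos: [626.1, 31.8, 117.1]
tcp_rot: [-2.134, 2.303, -0.003]
contact_force: [-6.7, -0.6, 11.4]
grip_width: 11.6
```

Run:
```python
from h import *
adv("0 0 0.003 0 0 0")
st()
```

```text
t 29.2 pos [626.1  31.8 117.1] psi -1.6469 tilt [ 0.003 -0.    -1.   ] w 11.6 F [-6.7 -0.6 11.4] q [-0.04  0.29  1.31 -0.    1.54  1.61] cmd [626.288  30.962 113.006  -1.647]
```

Call:
play_rows(motion="0 0 0 0 0 0 -0.3; 0 0 0 0 0 0 -0.1; 0 0 0 0 0 0 -0.1; 0 0 -0.02 0 0 0 -0.1; 0 0 -0.06 0 0 0 -0.3; 0 0 -0.08 0 0 0 -1; 0 0 -0.08 0 0 0 -1; 0 0 -0.08 0 0 0 -1; 0 0 -0.08 0 0 0 -1", force=30)

```text
clock: 30.32
tool_pos: [625.1, 31.8, 190.9]
tcp_rot: [2.134, -2.303, -0.004]
contact_force: [-0.3, -0.3, 0.3]
grip_width: 0.5
```

Run:
```python
from h import *
adv("0 0 -0.08 0 0 0")
st()
rs={"side":overlay("side",[],(205,130,305,230),"b1")}
rs["top"]=overlay("top",[],(235,110,355,210),"b2")
for c in rs:
    for n in ("lid","lid_grip","bolt_tab","tier_key","lid_notch"):
        for q in manip.place_of(c,n)[:1]: print(c,n,round(q["conf"],2),w(rs[c],q["point"]).round(1))
```

```text
t 30.32 pos [625.1  31.8 190.9] psi -1.647 tilt [-0.004  0.    -1.   ] w 0.5 F [-0.3 -0.3  0.3] q [-0.04  0.26  1.2   0.    1.69  1.61] cmd [626.288  30.962 193.006  -1.647]
side lid 0.56 [624.5  31.2  91.9]
side lid_grip 0.97 [625.3  32.9 141.8]
side bolt_tab 0.56 [675.3  28.2 134.7]
side tier_key 0.57 [693.3  25.3 105.8]
side lid_notch 0.83 [694.3  26.7 101.5]
top lid 0.68 [625.6  29.   93.7]
top lid_grip 0.94 [622.1  34.6 140.1]
```

View pics/b1.png

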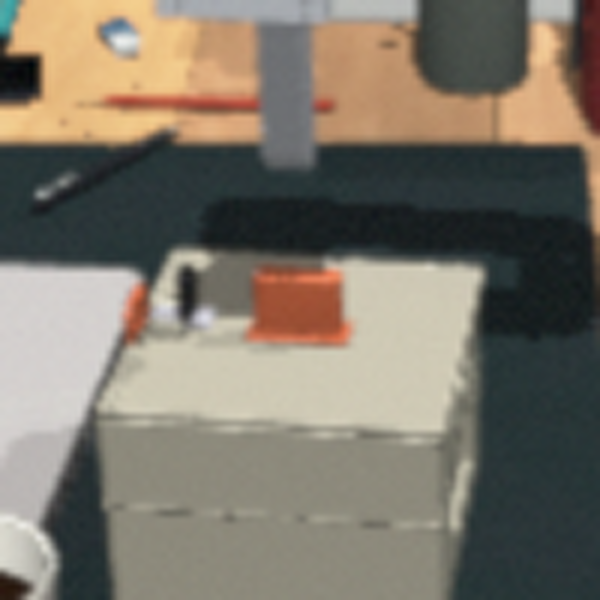

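View pics/b2.png

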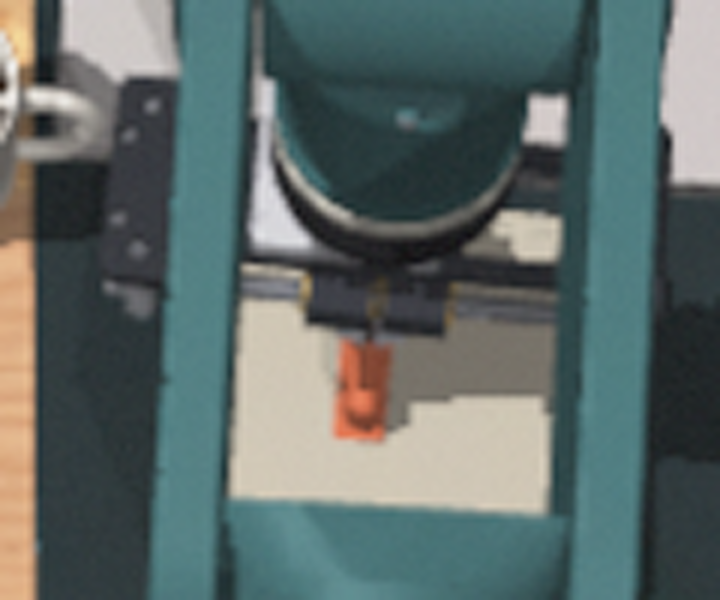

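Call:
play_rows(motion="0 -0.02 0 0 0 0 -0.15; 0 -0.046 0 0 0 0 -0.15; 0 -0.046 0.01 0 0 0 -0.15; 0 -0.046 0.03 0 0 0 -0.15; 0 -0.046 0.045 0 0 0 -0.15; 0 -0.046 0.047 0 0 0 -0.15", force=15)

```text
clock: 31.68
tool_pos: [670.3, 28.3, 143.9]
tcp_rot: [2.133, -2.302, -0.004]
contact_force: [0.4, -0.2, -0.3]
grip_width: 39.9
```

Run:
```python
from h import *
adv("0 -0.046 0.047 0 0 0")
st()
overlay("side",[],(205,110,305,210),"b3")
```

```text
t 31.68 pos [670.3  28.3 143.9] psi -1.6469 tilt [-0.004  0.    -1.   ] w 39.9 F [ 0.4 -0.2 -0.3] q [-0.04  0.38  1.14  0.    1.63  1.6 ] cmd [672.154  27.46  146.006  -1.647]
```

View pics/b3.png

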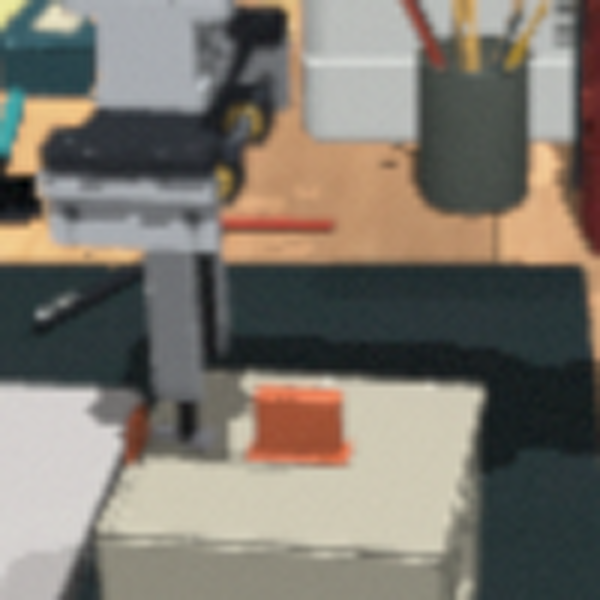

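Call:
play_rows(motion="0 0 0.01 0 0 0 -0.15; 0 0 0.018 0 0 0 -0.15; 0 0 0.02 0 0 0 -0.15; 0 0 0.02 0 0 0 -0.15")

```text
clock: 32.22
tool_pos: [671.8, 28.2, 125.9]
tcp_rot: [2.135, -2.304, -0.0]
contact_force: [-0.2, -0.5, -0.3]
grip_width: 40.2
```

Run:
```python
from h import *
adv("0 0 0.02 0 0 0")
st()
overlay("side",[],(205,110,305,210),"b4")
```

```text
t 32.23 pos [671.8  28.2 125.9] psi -1.647 tilt [-0.  0. -1.] w 40.2 F [-0.2 -0.5 -0.3] q [-0.04  0.39  1.17  0.    1.59  1.6 ] cmd [672.154  27.46  126.006  -1.647]
```

View pics/b4.png

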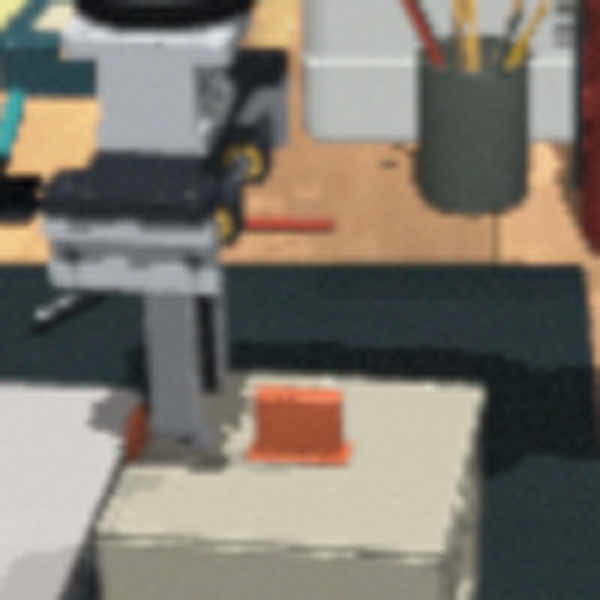

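Straddling the tab with no contact. Now I'll close.

Call:
play_rows(motion="0 0 0 0 0 0 -0.5; 0 0 0 0 0 0 -1; 0 0 0 0 0 0 -1; 0 0 0 0 0 0 -1; 0 0 0 0 0 0 -1", force=15)

```text
clock: 32.9
tool_pos: [671.9, 28.2, 126.2]
tcp_rot: [-2.135, 2.304, -0.0]
contact_force: [-0.3, 0.8, 0.5]
grip_width: 13.5
```

Call:
play_rows(motion="0 -0.003 0 0 0 0 -1; 0 -0.006 0 0 0 0 -1; 0 -0.009 0 0 0 0 -1; 0 -0.011 0 0 0 0 -1; 0 -0.013 0 0 0 0 -1; 0 -0.014 0 0 0 0 -1; 0 -0.015 0 0 0 0 -1; 0 -0.015 0 0 0 0 -1")

```text
clock: 33.9
tool_pos: [686.6, 27.1, 126.2]
tcp_rot: [2.135, -2.304, -0.0]
contact_force: [-3.0, -0.1, 4.4]
grip_width: 13.7
```

Run:
```python
from h import *
adv("0 -0.015 0 0 0 0")
st()
overlay("side",[],(205,110,305,210),"b5")
```

```text
t 33.9 pos [686.6  27.1 126.2] psi -1.647 tilt [-0.  0. -1.] w 13.7 F [-3.  -0.1  4.4] q [-0.04  0.42  1.12  0.    1.6   1.6 ] cmd [687.111  26.318 126.006  -1.647]
```

View pics/b5.png

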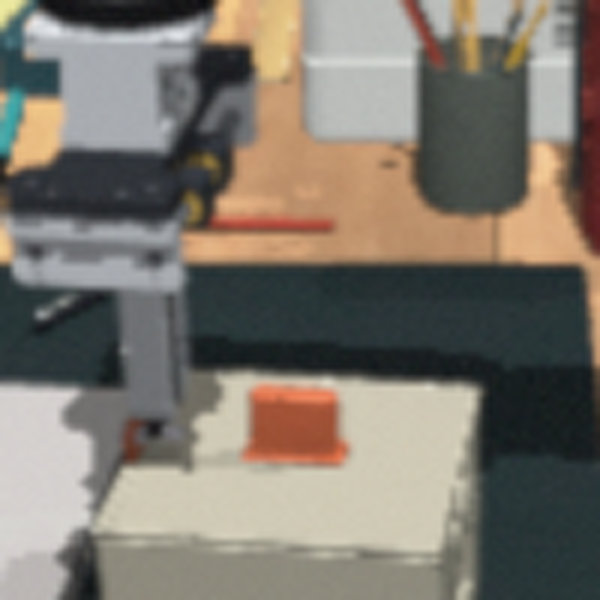

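Call:
play_rows(motion="0 -0.001 0 0 0 0 -1; 0 -0.002 0 0 0 0 -1; 0 -0.003 0 0 0 0 -1; 0 -0.003 0 0 0 0 -1")

```text
clock: 34.45
tool_pos: [689.5, 26.9, 126.2]
tcp_rot: [2.135, -2.304, -0.001]
contact_force: [-4.9, -0.4, 3.9]
grip_width: 13.5
```

Run:
```python
from h import *
adv("0 -0.003 0 0 0 0")
st()
```

```text
t 34.45 pos [689.5  26.9 126.2] psi -1.647 tilt [-0.001  0.    -1.   ] w 13.5 F [-4.9 -0.4  3.9] q [-0.04  0.43  1.11  0.    1.6   1.6 ] cmd [690.102  26.09  126.006  -1.647]
```

Call:
play_rows(motion="0 0 0 0 0 0 -0.4; 0 0 0 0 0 0 -0.2; 0 0 0 0 0 0 -0.15; 0 0 -0.03 0 0 0 -0.15; 0 0.04 -0.08 0 0 0 -0.15; 0.06 0.1 -0.1 0 0 0 -0.15; 0.12 0.16 -0.1 0 0 0 -0.15; 0.16 0.2 -0.1 0 0 0 -0.15; 0.2 0.24 -0.1 0 0 0 -0.15; 0.2 0.24 -0.1 0 0 0 -0.15")

```text
clock: 35.7
tool_pos: [433.5, -155.8, 226.5]
tcp_rot: [-2.133, 2.306, -0.003]
contact_force: [-0.3, 0.6, -0.2]
grip_width: 40.0
```

Run:
```python
from h import *
adv("0.2 0.24 -0.1 0 0 0")
st()
overlay("side",[],(205,140,305,240),"c1")
overlay("side",[],(210,155,260,192),"c3")
overlay("top",[],(250,120,350,210),"c2")
```

```text
t 35.7 pos [ 433.5 -155.8  226.5] psi -1.6489 tilt [ 0.001 -0.001 -1.   ] w 40.0 F [-0.3  0.6 -0.2] q [-0.47 -0.12  1.53 -0.    1.73  1.18] cmd [ 435.574 -155.06   226.006   -1.647]
```

View pics/c1.png

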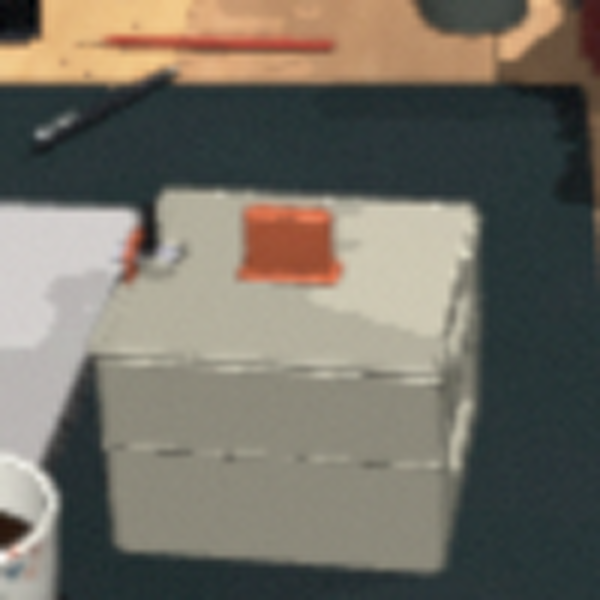

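View pics/c2.png

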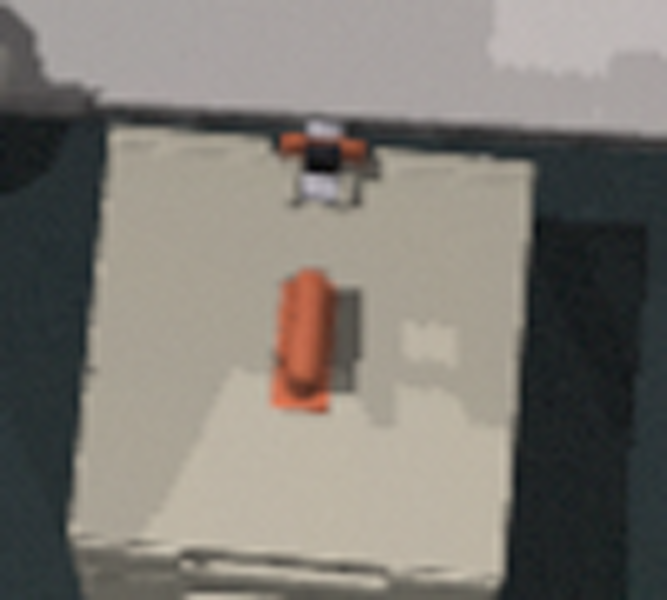

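View pics/c3.png

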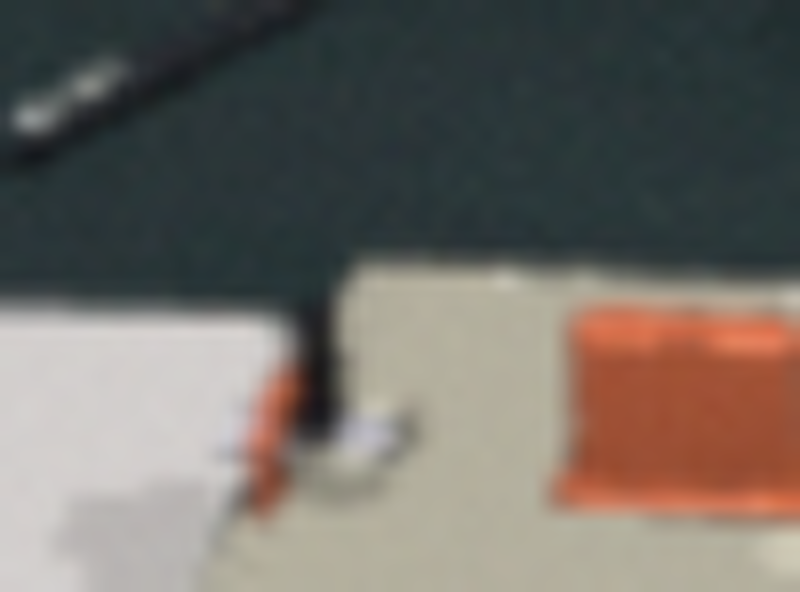

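Run:
```python
from h import *
rs={c:cap(c) for c in ("side","top")}
for c in rs:
    for n in ("lid_grip","bolt_tab","tier_key","lid_notch","base_key"):
        for q in manip.place_of(c,n)[:1]: print(c,n,round(q["conf"],2),w(rs[c],q["point"]).round(1),proj(rs[c],w(rs[c],q["point"])).round(1))
# edge-based: top crop of tab (black) & grip
r=rs["top"]
g=r["pixels"]
np.save("top_c.npy",g)
LIDL=[sq(75,11),np.array([[-20,-6,43],[20,-6,43],[20,6,43],[-20,6,43],[-20,-6,43]],float),np.array([[60,-7,40],[67,-7,40],[67,7,40],[60,7,40],[60,-7,40]],float)]
for nm,p in (("d0",(626.2,31.2,97.5,-.076)),("d25",(628.7,31.0,97.5,-.076))):
    overlay("top",[(LIDL,p,(0,0,255))],(250,120,350,195),nm+"t",r)
    overlay("side",[(LIDL,p,(0,0,255)),(TIERL,(626.2,31.2,53.5,-.076),(255,0,0))],(205,150,305,225),nm+"s",rs["side"])
```

```text
side bolt_tab 0.48 [693.1  24.9 137. ] [[228.9 173.7]]
side lid_notch 0.58 [699.5  25.2 103. ] [[227.3 184.8]]
top lid_grip 0.6 [627.   33.4 141.4] [[295.1 168.4]]
top bolt_tab 0.24 [702.7  27.9 101.9] [[297.2 141.9]]
top tier_key 0.78 [698.1  24.9 103.4] [[298.5 143.5]]
top lid_notch 0.76 [703.1  25.   98.7] [[298.4 142.1]]
```

View pics/d0t.png

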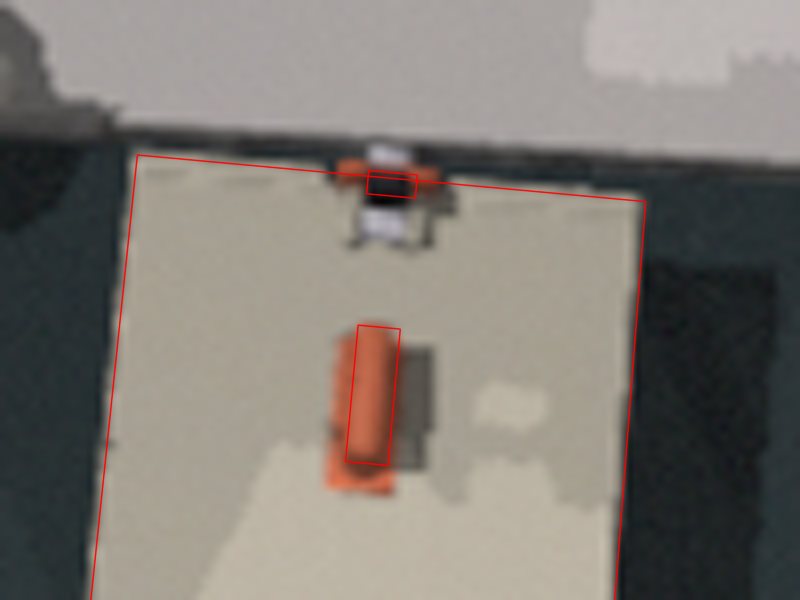

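View pics/d25t.png

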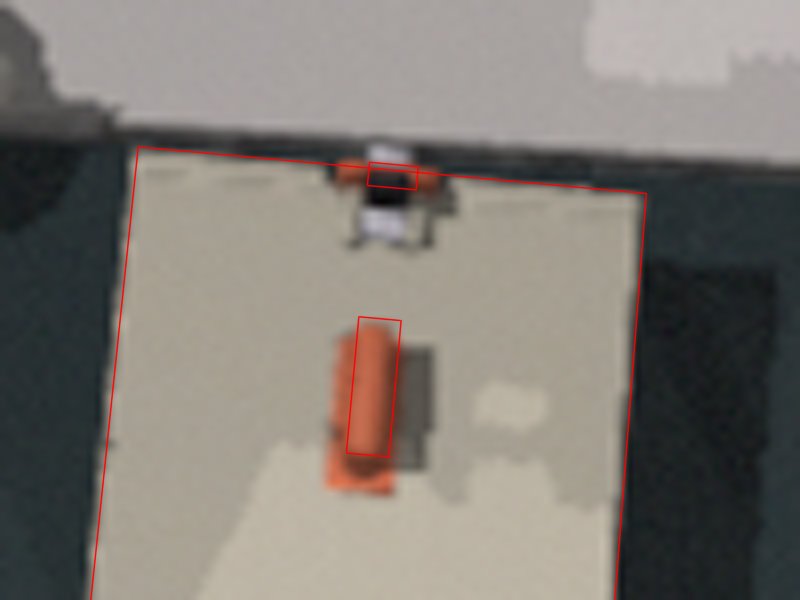

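View pics/d0s.png

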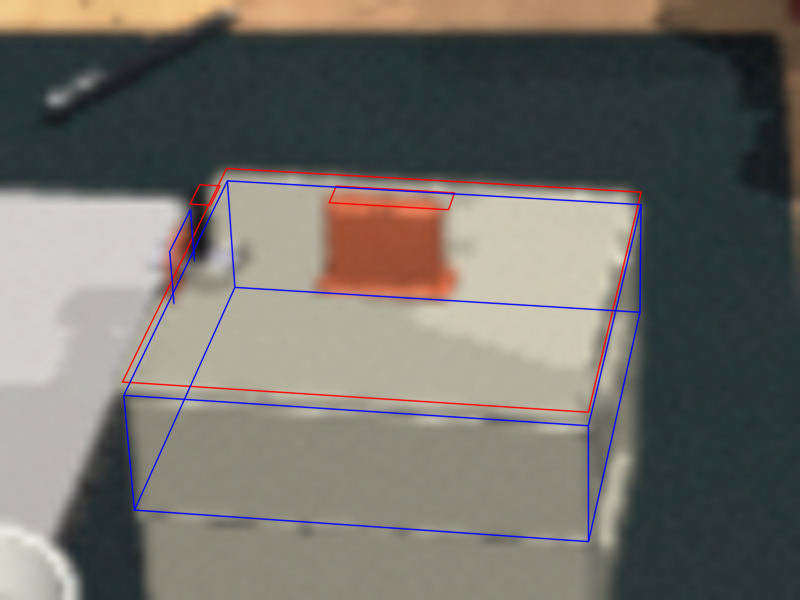

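View pics/d25s.png

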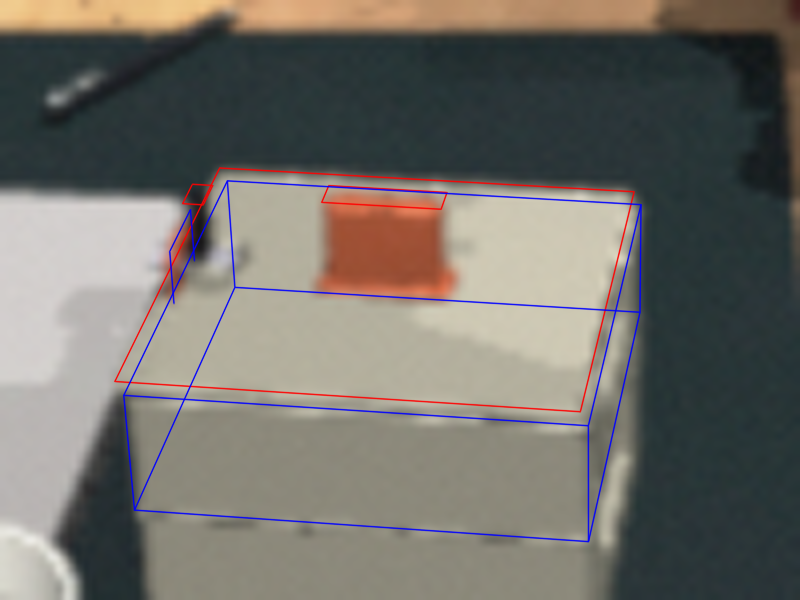

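Run:
```python
import numpy as np,cv2
g=np.load("top_c.npy")
c=g[132:152,284:312]
cv2.imwrite("pics/z1.png",cv2.resize(c[:,:,::-1],None,fx=28,fy=28,interpolation=cv2.INTER_NEAREST))
for col in (296,297,298,299,300): print(col,[int(v) for v in c[:,col-284].mean(1)])
from h import *
r=manip.capture("top")
for dx,s in ((0,12),(0,14),(2.5,12),(2.5,14)):
    p=(626.2+dx,31.2-.076*dx,97.5,-.076); a=49.5+s
    P=np.array([[a-3.5,0,40],[a+3.5,0,40],[a-3.5,0,16],[a+12,0,14],[71,0,70-44],[75,0,70-44],[20,0,43],[-20,0,43]],float)
    q=proj(r,W(p,P)); q[4:6]=proj(r,W((626.2,31.2,97.5,-.076),P[4:6])); print(dx,s,"tab top back/front, tab foot back, nose",q[:,1].round(1),q[0,0].round(1))
```

```text
296 [162, 164, 164, 163, 153, 101, 129, 145, 109, 57, 37, 30, 23, 40, 158, 178, 174, 133, 142, 156]
297 [161, 162, 164, 163, 152, 103, 149, 177, 128, 62, 42, 33, 19, 22, 145, 173, 174, 141, 146, 156]
298 [163, 163, 164, 162, 157, 107, 132, 168, 131, 67, 43, 32, 18, 20, 128, 167, 172, 150, 129, 147]
299 [164, 162, 164, 164, 163, 116, 114, 158, 135, 71, 41, 33, 23, 26, 116, 163, 177, 152, 106, 138]
300 [164, 164, 164, 163, 164, 120, 101, 136, 124, 73, 31, 30, 24, 37, 100, 136, 155, 145, 109, 131]
0 12 tab top back/front, tab foot back, nose [144.8 141.9 148.  141.9 141.3 139.7 160.3 177.4] 298.2
0 14 tab top back/front, tab foot back, nose [143.9 141.  147.1 141.1 141.3 139.7 160.3 177.4] 298.3
2.5 12 tab top back/front, tab foot back, nose [143.7 140.8 146.9 140.9 141.3 139.7 159.3 176.3] 298.3
2.5 14 tab top back/front, tab foot back, nose [142.9 140.  146.1 140.1 141.3 139.7 159.3 176.3] 298.4
```

View pics/z1.png

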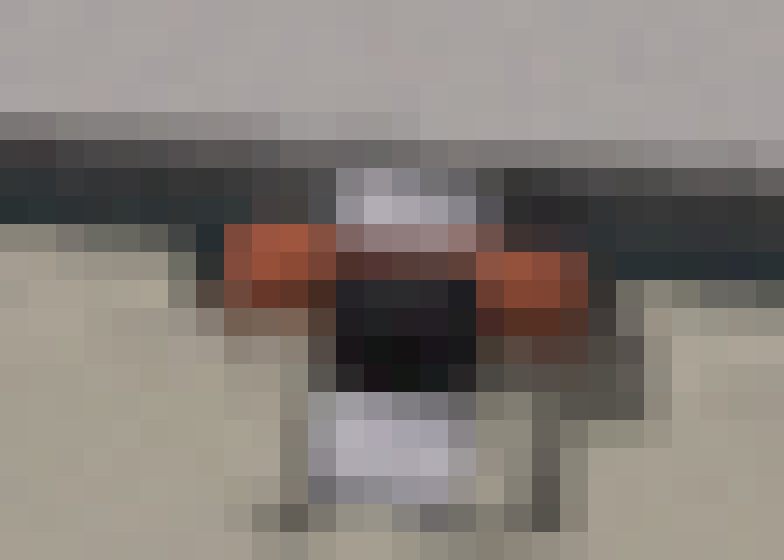

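Run:
```python
from h import *
st(); plan((666,28,226,-1.647),(666,28,127,-1.647))
```

```text
t 36.5 pos [ 435.4 -154.2  226. ] psi -1.6466 tilt [-0.  0. -1.] w 40.0 F [ 0.8 -0.4  0.8] q [-0.46 -0.11  1.53  0.    1.73  1.18] cmd [ 435.574 -155.06   226.006   -1.647]
-0.2001 -0.2158 0.0000 0 0 0.0000 dist 294 rows 4.7
-0.2001 -0.2158 0.0990 0 0 0.0000 dist 310 rows 5.0
```

Call:
play_rows(motion="-0.035 -0.035 0 0 0 0 -1; -0.075 -0.08 0 0 0 0 -1; -0.115 -0.125 0 0 0 0 -1; -0.155 -0.168 0 0 0 0 -1; -0.185 -0.2 0 0 0 0 -1; -0.2 -0.2158 0.01 0 0 0 -1; -0.2 -0.2158 0.035 0 0 0 -1; -0.2 -0.2158 0.065 0 0 0 -1; -0.2 -0.2158 0.08 0 0 0 -1; -0.2 -0.2158 0.08 0 0 0 -1", force=30)

```text
clock: 37.75
tool_pos: [664.9, 28.6, 144.5]
tcp_rot: [2.134, -2.303, -0.004]
contact_force: [0.6, 0.1, -0.6]
grip_width: 0.6
```

Run:
```python
from h import *
adv("-0.2 -0.2158 0.08 0 0 0")
st()
overlay("side",[],(205,110,305,210),"e1")
```

```text
t 37.75 pos [664.9  28.6 144.5] psi -1.6472 tilt [-0.003  0.    -1.   ] w 0.6 F [ 0.6  0.1 -0.6] q [-0.04  0.36  1.16  0.    1.62  1.61] cmd [665.972  27.932 146.006  -1.647]
```

View pics/e1.png

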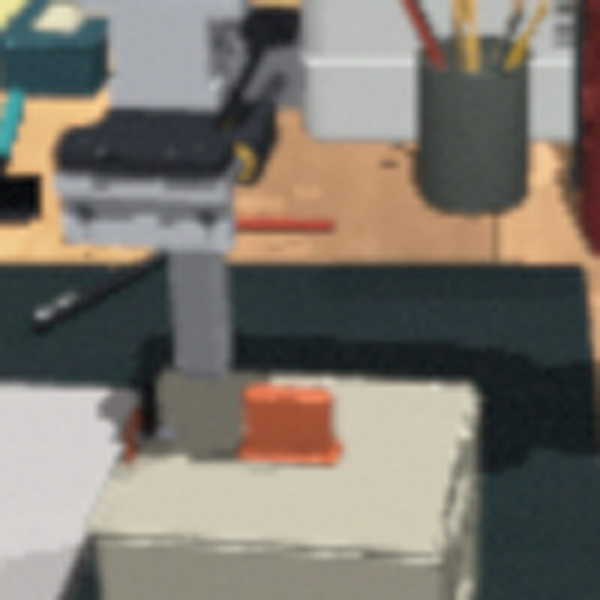

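Call:
play_rows(motion="0 0 0.01 0 0 0 -1; 0 0 0.018 0 0 0 -1; 0 0 0.02 0 0 0 -1; 0 0 0.02 0 0 0 -1; 0 -0.003 0.02 0 0 0 -1; 0 -0.006 0.02 0 0 0 -1; 0 -0.008 0.02 0 0 0 -1; 0 -0.008 0.02 0 0 0 -1")

```text
clock: 38.8
tool_pos: [673.8, 28.1, 126.1]
tcp_rot: [-2.135, 2.304, 0.0]
contact_force: [-0.7, 0.1, -0.2]
grip_width: 0.4
```

Run:
```python
from h import *
adv("0 -0.008 0.02 0 0 0")
st()
```

```text
t 38.8 pos [673.8  28.1 126.1] psi -1.647 tilt [ 0.  0. -1.] w 0.4 F [-0.7  0.1 -0.2] q [-0.04  0.39  1.16  0.    1.59  1.6 ] cmd [673.949  27.323 126.006  -1.647]
```

Call:
play_rows(motion="0 -0.001 0 0 0 0 -1; 0 -0.002 0 0 0 0 -1; 0 -0.003 0 0 0 0 -1; 0 -0.003 0 0 0 0 -1")

```text
clock: 39.3
tool_pos: [676.7, 27.8, 126.0]
tcp_rot: [-2.135, 2.304, 0.0]
contact_force: [0.6, 0.3, -0.0]
grip_width: 0.7
```

Run:
```python
from h import *
adv("0 -0.003 0 0 0 0")
st()
```

```text
t 39.3 pos [676.7  27.8 126. ] psi -1.647 tilt [-0.  0. -1.] w 0.7 F [ 0.6  0.3 -0. ] q [-0.04  0.4   1.15  0.    1.59  1.6 ] cmd [676.941  27.095 126.006  -1.647]
```

Call:
play_rows(motion="0 -0.001 0 0 0 0 -1; 0 -0.002 0 0 0 0 -1; 0 -0.003 0 0 0 0 -1; 0 -0.004 0 0 0 0 -1; 0 -0.004 0 0 0 0 -1")

```text
clock: 39.92
tool_pos: [680.2, 27.6, 126.1]
tcp_rot: [2.135, -2.304, -0.001]
contact_force: [-3.7, -0.0, 2.3]
grip_width: 0.5
```

Run:
```python
from h import *
adv("0 -0.004 0 0 0 0")
st()
overlay("side",[],(205,130,285,190),"e2")
```

```text
t 39.92 pos [680.2  27.6 126.1] psi -1.6469 tilt [-0.001  0.    -1.   ] w 0.5 F [-3.7 -0.   2.3] q [-0.04  0.4   1.14  0.    1.6   1.6 ] cmd [680.929  26.79  126.006  -1.647]
```

View pics/e2.png

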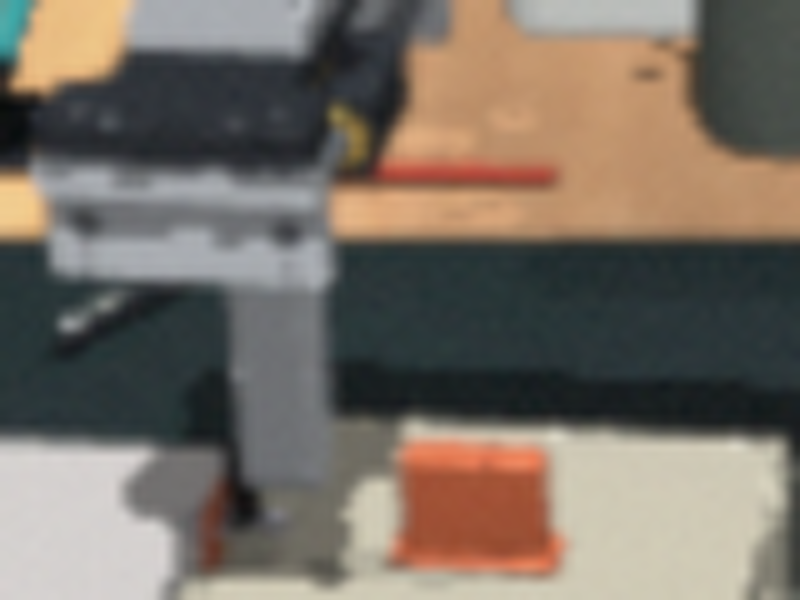

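Call:
play_rows(motion="0 -0.001 0 0 0 0 -1; 0 -0.002 0 0 0 0 -1; 0 -0.003 0 0 0 0 -1; 0 -0.003 0 0 0 0 -1; 0 -0.003 0 0 0 0 -1")

```text
clock: 40.6
tool_pos: [683.6, 27.4, 126.2]
tcp_rot: [-2.135, 2.304, 0.0]
contact_force: [-4.1, 0.2, 2.5]
grip_width: 0.7
```

Run:
```python
from h import *
adv("0 -0.003 0 0 0 0")
st()
```

```text
t 40.6 pos [683.6  27.4 126.2] psi -1.647 tilt [ 0.  0. -1.] w 0.7 F [-4.1  0.2  2.5] q [-0.04  0.41  1.13  0.    1.6   1.6 ] cmd [683.92   26.562 126.006  -1.647]
```

Run:
```python
from h import *
overlay("side",[],(205,140,305,215),"e3")
```

```text
(no output)
```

View pics/e3.png

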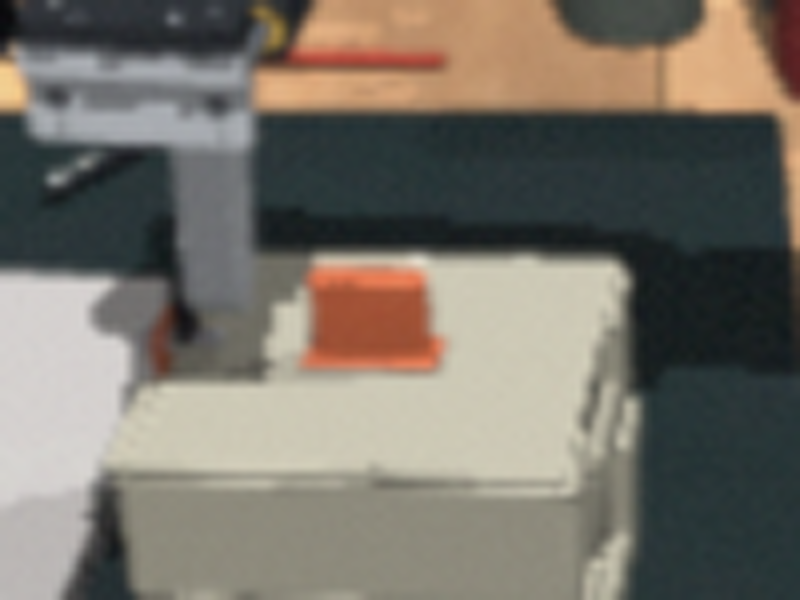

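Call:
play_rows(motion="0 0.008 0 0 0 0 -1; 0 0.012 -0.02 0 0 0 -1; 0 0.02 -0.06 0 0 0 -1; 0.06 0.08 -0.1 0 0 0 -1; 0.12 0.14 -0.1 0 0 0 -0.2; 0.18 0.2 -0.1 0 0 0 -0.2; 0.2 0.24 -0.1 0 0 0 -0.2; 0.2 0.24 -0.1 0 0 0 -0.2")

```text
clock: 41.65
tool_pos: [428.1, -155.4, 228.2]
tcp_rot: [-2.134, 2.304, -0.008]
contact_force: [0.5, -0.2, -0.2]
grip_width: 35.8
```

Run:
```python
from h import *
adv("0.2 0.24 -0.1 0 0 0")
st()
overlay("side",[],(205,150,305,225),"f1")
overlay("top",[],(250,120,350,195),"f2")
```

```text
t 41.65 pos [ 428.1 -155.4  228.2] psi -1.6475 tilt [ 0.005 -0.003 -1.   ] w 35.8 F [ 0.5 -0.2 -0.2] q [-0.47 -0.13  1.54 -0.    1.73  1.18] cmd [ 429.392 -154.588  226.006   -1.647]
```

View pics/f1.png

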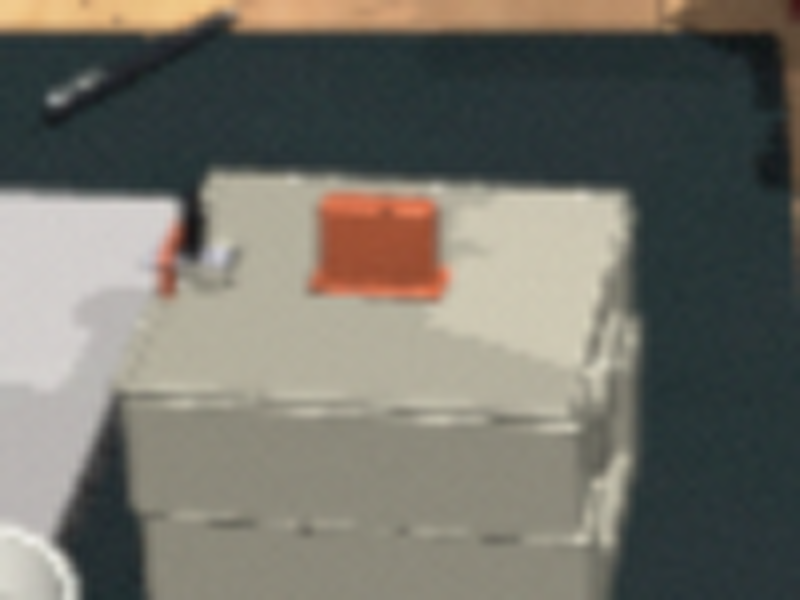

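View pics/f2.png

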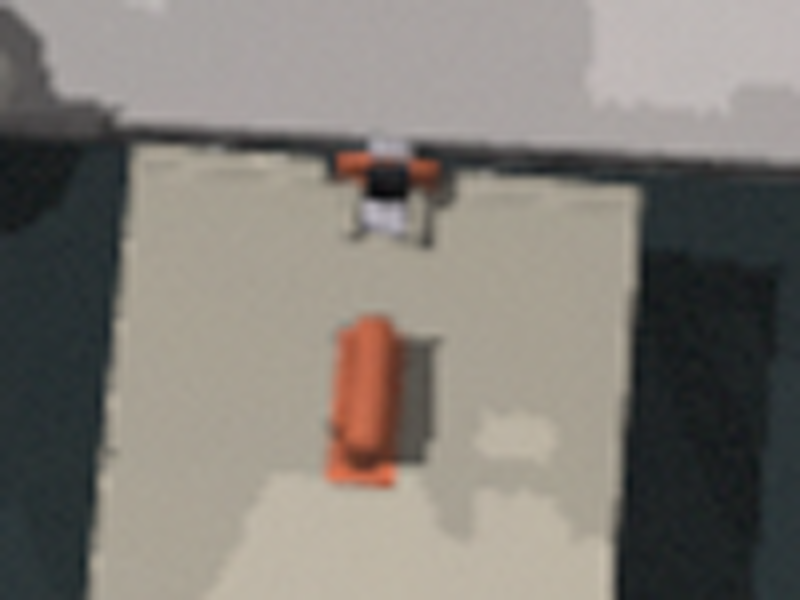

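Run:
```python
from h import *
st(); plan((631,30.6,226,-1.647),(631,30.6,118,-1.647))
```

```text
t 41.75 pos [ 426.9 -156.5  228.8] psi -1.6528 tilt [ 0.004 -0.004 -1.   ] w 37.2 F [-0.5  0.7  0.1] q [-0.48 -0.13  1.54 -0.    1.73  1.18] cmd [ 429.392 -154.588  226.006   -1.647]
-0.2000 -0.1869 0.0000 0 0 0.0000 dist 274 rows 4.4
-0.2000 -0.1869 0.1080 0 0 0.0000 dist 294 rows 4.7
```

Call:
play_rows(motion="-0.045 -0.04 0 0 0 0 -0.2; -0.09 -0.085 0 0 0 0 -0.2; -0.135 -0.125 0 0 0 0 -0.2; -0.175 -0.163 0 0 0 0 -0.2; -0.195 -0.182 0 0 0 0 -0.2; -0.2 -0.1869 0.01 0 0 0 -0.2; -0.2 -0.1869 0.04 0 0 0 -0.2; -0.2 -0.1869 0.075 0 0 0 -0.2; -0.2 -0.1869 0.095 0 0 0 -0.2; -0.2 -0.1869 0.106 0 0 0 -0.2; -0.2 -0.1869 0.108 0 0 0 -0.2; -0.2 -0.1869 0.108 0 0 0 -0.5", force=40)

```text
clock: 43.25
tool_pos: [631.2, 31.2, 119.3]
tcp_rot: [-2.134, 2.304, -0.002]
contact_force: [-0.3, 0.2, -0.4]
grip_width: 30.6
```

Call:
play_rows(motion="0 0 0 0 0 0 -1; 0 0 0 0 0 0 -1; 0 0 0 0 0 0 -1; 0 0 0 0 0 0 -1")

```text
clock: 43.75
tool_pos: [631.1, 31.3, 119.0]
tcp_rot: [-2.134, 2.304, -0.002]
contact_force: [0.0, -1.3, 3.6]
grip_width: 11.9
```

Run:
```python
from h import *
adv("-0.2 -0.1869 0.108 0 0 0")
st()
```

```text
t 43.75 pos [631.1  31.3 119. ] psi -1.647 tilt [ 0.002 -0.    -1.   ] w 11.9 F [ 0.  -1.3  3.6] q [-0.04  0.3   1.3  -0.    1.55  1.61] cmd [630.974  30.604 118.006  -1.647]
```

Gripped. Now I'll drag it back by 8 mm, then forward 2.5 mm, in small steps.

Call:
play_rows(motion="0 0.001 0 0 0 0 -1; 0 0.002 0 0 0 0 -1; 0 0.0035 0 0 0 0 -1; 0 0.005 0 0 0 0 -1; 0 0.006 0 0 0 0 -1; 0 0.007 0 0 0 0 -1; 0 0.008 0 0 0 0 -1; 0 0.008 0 0 0 0 -1")

```text
clock: 44.75
tool_pos: [623.8, 31.9, 119.0]
tcp_rot: [-2.133, 2.303, -0.004]
contact_force: [4.7, 0.0, 5.3]
grip_width: 11.9
```

Run:
```python
from h import *
adv("0 0.008 0 0 0 0")
st()
overlay("side",[],(205,150,305,225),"g1")
```

```text
t 44.75 pos [623.8  31.9 119. ] psi -1.6471 tilt [ 0.004 -0.    -1.   ] w 11.9 F [4.7 0.  5.3] q [-0.04  0.28  1.32  0.    1.54  1.61] cmd [622.997  31.213 118.006  -1.647]
```

View pics/g1.png

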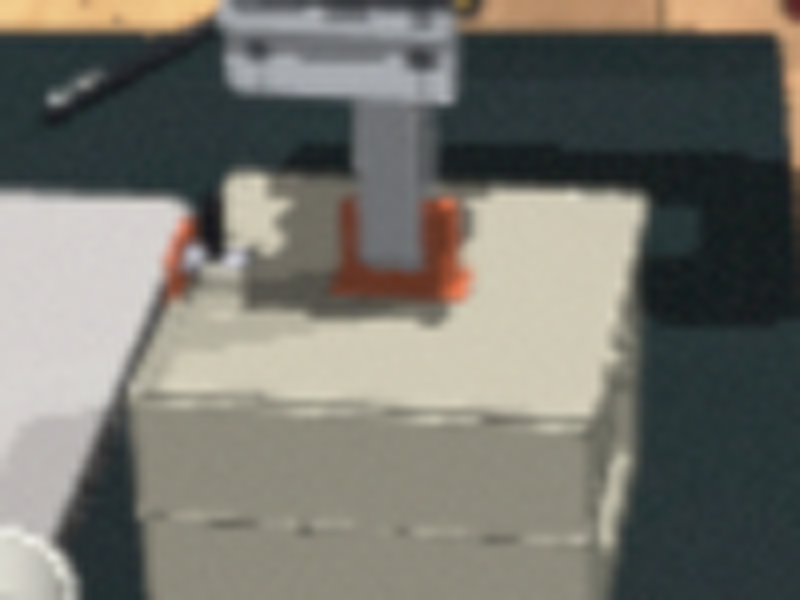

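Call:
play_rows(motion="0 -0.001 0 0 0 0 -1; 0 -0.002 0 0 0 0 -1; 0 -0.0025 0 0 0 0 -1; 0 -0.0025 0.002 0 0 0 -1; 0 -0.0025 0.004 0 0 0 -1; 0 -0.0025 0.004 0 0 0 -1")

```text
clock: 45.55
tool_pos: [624.0, 31.9, 118.9]
tcp_rot: [2.135, -2.304, 0.0]
contact_force: [-6.4, -0.3, 20.4]
grip_width: 11.4
```

Run:
```python
from h import *
adv("0 -0.0025 0.004 0 0 0")
st()
```

```text
t 45.55 pos [624.   31.9 118.9] psi -1.6468 tilt [ 0. -0. -1.] w 11.4 F [-6.4 -0.3 20.4] q [-0.04  0.28  1.32 -0.    1.54  1.61] cmd [625.49   31.023 114.006  -1.647]
```

Call:
play_rows(motion="0 0 0 0 0 0 -0.4; 0 0 0 0 0 0 -0.2; 0 0 0 0 0 0 -0.2; 0 0 -0.03 0 0 0 -0.2; 0 0 -0.08 0 0 0 -0.2; 0.06 0.06 -0.11 0 0 0 -0.2; 0.12 0.12 -0.11 0 0 0 -0.2; 0.18 0.18 -0.11 0 0 0 -0.2; 0.2 0.2 -0.11 0 0 0 -0.2; 0.2 0.2 -0.11 0 0 0 -0.2")

```text
clock: 46.8
tool_pos: [408.1, -153.5, 223.4]
tcp_rot: [2.133, -2.306, -0.002]
contact_force: [1.1, -0.0, 0.9]
grip_width: 37.6
```

Run:
```python
from h import *
adv("0.2 0.2 -0.11 0 0 0")
st()
r1=overlay("side",[],(205,150,305,225),"h1")
overlay("side",[],(210,155,260,192),"h3",r1)
r=overlay("top",[],(250,120,350,195),"h2")
P=lambda s:np.array([[46+s,0,40],[53+s,0,40],[46+s,0,16],[20,0,43],[-20,0,43]],float)
for s in(10,12,14): 
    q=proj(r,W((626.2,31,97.5,-.076),P(s))); q2=proj(r1,W((626.2,31,97.5,-.076),P(s)))
    print(s,"top rows",q[:,1].round(1),"side cols",q2[:,0].round(1))
np.save("top_c.npy",r["pixels"]);np.save("side_c.npy",r1["pixels"])
```

```text
t 46.8 pos [ 408.1 -153.5  223.4] psi -1.6487 tilt [-0.001  0.    -1.   ] w 37.6 F [ 1.1 -0.   0.9] q [-0.49 -0.17  1.58 -0.    1.73  1.16] cmd [ 410.846 -153.172  224.006   -1.647]
10 top rows [145.6 142.7 148.8 160.3 177.4] side cols [232.8 230.3 233.4 246.  260.9]
12 top rows [144.8 141.9 148.  160.3 177.4] side cols [232.1 229.5 232.7 246.  260.9]
14 top rows [143.9 141.  147.1 160.3 177.4] side cols [231.4 228.8 232.  246.  260.9]
```

View pics/h1.png

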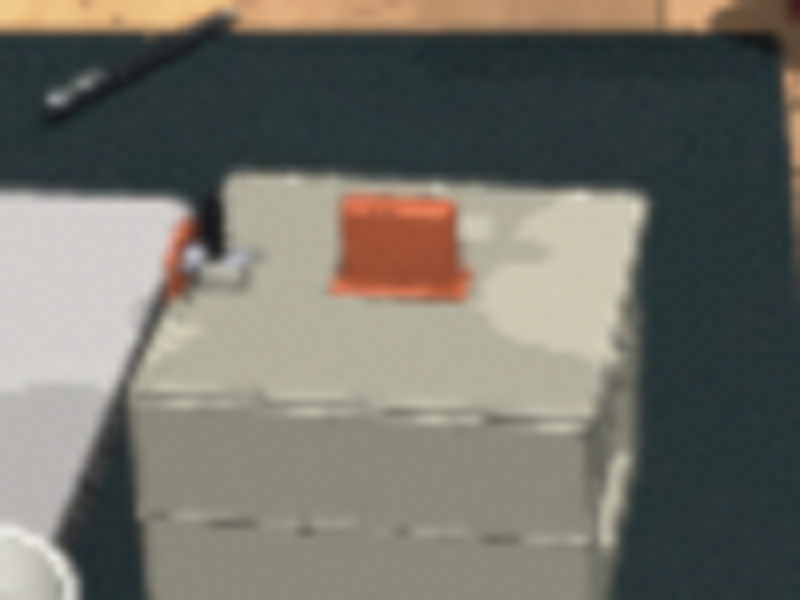

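View pics/h2.png

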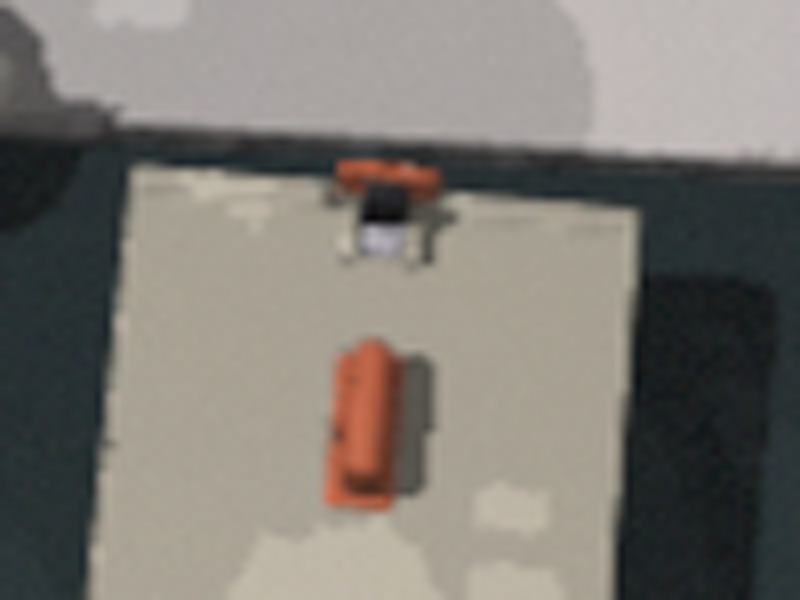

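View pics/h3.png

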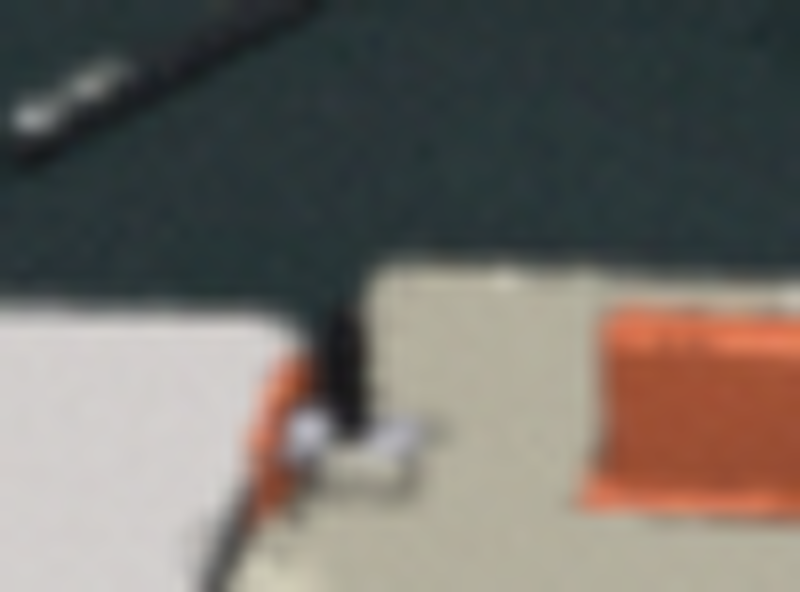

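Run:
```python
from h import *
plan((624.2,31.1,224,-1.647),(624.2,31.1,118.5,-1.647))
```

```text
-0.2000 -0.1987 0.0000 0 0 0.0000 dist 282 rows 4.5
-0.2000 -0.1987 0.1055 0 0 0.0000 dist 301 rows 4.8
```

Call:
play_rows(motion="-0.045 -0.045 0 0 0 0 -0.2; -0.09 -0.09 0 0 0 0 -0.2; -0.135 -0.135 0 0 0 0 -0.2; -0.175 -0.175 0 0 0 0 -0.2; -0.195 -0.194 0 0 0 0 -0.3; -0.2 -0.1987 0.01 0 0 0 -0.4; -0.2 -0.1987 0.04 0 0 0 -0.4; -0.2 -0.1987 0.075 0 0 0 -0.4; -0.2 -0.1987 0.095 0 0 0 -0.4; -0.2 -0.1987 0.1055 0 0 0 -0.4; -0.2 -0.1987 0.1055 0 0 0 -0.4; -0.2 -0.1987 0.1055 0 0 0 -0.6", force=40)

```text
clock: 48.4
tool_pos: [624.5, 31.7, 119.9]
tcp_rot: [-2.134, 2.304, -0.002]
contact_force: [-0.2, -0.5, 0.3]
grip_width: 21.8
```

Call:
play_rows(motion="0 0 0 0 0 0 -1; 0 0 0 0 0 0 -1; 0 0 0 0 0 0 -1; 0 -0.0005 0 0 0 0 -1; 0 -0.001 0 0 0 0 -1; 0 -0.0015 0 0 0 0 -1; 0 -0.002 0 0 0 0 -1; 0 -0.0025 0 0 0 0 -1; 0 -0.0025 0 0 0 0 -1")

```text
clock: 49.52
tool_pos: [625.1, 31.8, 120.0]
tcp_rot: [2.134, -2.303, -0.002]
contact_force: [-5.0, 0.1, 8.3]
grip_width: 11.4
```

Run:
```python
from h import *
adv("-0.2 -0.1987 0.1055 0 0 0");adv("0 -0.0025 0 0 0 0")
st()
r1=overlay("side",[],(205,150,305,225),"i1")
r=overlay("top",[],(250,120,350,195),"i2")
```

```text
t 49.52 pos [625.1  31.8 120. ] psi -1.6469 tilt [-0.002  0.    -1.   ] w 11.4 F [-5.   0.1  8.3] q [-0.04  0.29  1.31  0.    1.55  1.61] cmd [626.687  30.932 118.506  -1.647]
```

View pics/i1.png

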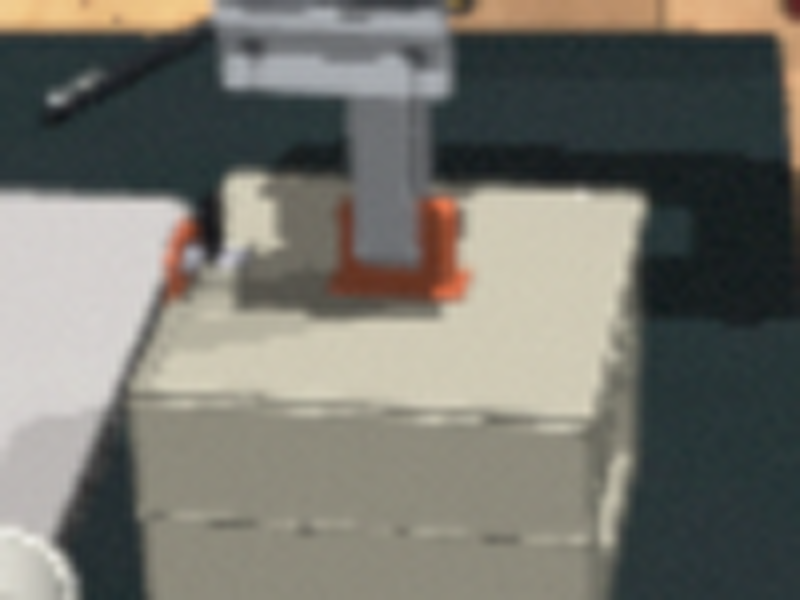

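Call:
play_rows(motion="0 0 -0.0015 0 0 0 -1; 0 -0.0005 -0.002 0 0 0 -1; 0 -0.001 -0.002 0 0 0 -1; 0 -0.001 -0.002 0 0 0 -1")

```text
clock: 50.12
tool_pos: [627.3, 31.7, 120.1]
tcp_rot: [2.135, -2.304, -0.001]
contact_force: [-1.8, -0.1, 1.1]
grip_width: 11.5
```

Run:
```python
from h import *
adv("0 -0.001 -0.002 0 0 0")
st()
r1=overlay("side",[],(205,150,305,225),"j1")
r=overlay("top",[],(250,120,350,195),"j2")
```

```text
t 50.12 pos [627.3  31.7 120.1] psi -1.6469 tilt [-0.001  0.    -1.   ] w 11.5 F [-1.8 -0.1  1.1] q [-0.04  0.29  1.3   0.    1.55  1.61] cmd [627.684  30.855 120.506  -1.647]
```

View pics/j1.png

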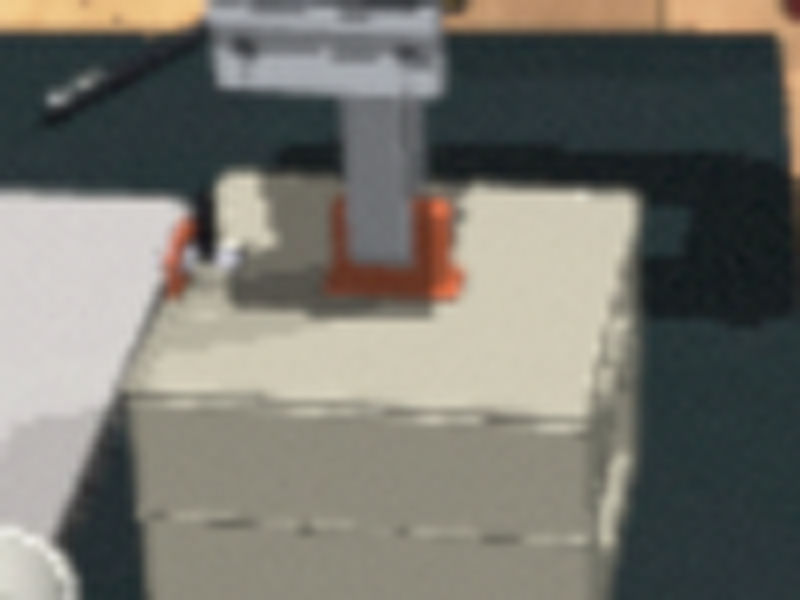

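Call:
play_rows(motion="0 0 0 0 0 0 -0.6; 0 0 0 0 0 0 -0.4; 0 0 0 0 0 0 -0.3; 0 0 -0.03 0 0 0 -0.3; 0 0 -0.08 0 0 0 -0.2; 0.06 0.06 -0.11 0 0 0 -0.2; 0.12 0.12 -0.11 0 0 0 -0.2; 0.18 0.18 -0.11 0 0 0 -0.2; 0.2 0.2 -0.11 0 0 0 -0.2; 0.2 0.2 -0.11 0 0 0 -0.2; 0.2 0.2 -0.11 0 0 0 -0.2")

```text
clock: 51.6
tool_pos: [411.6, -153.8, 231.3]
tcp_rot: [-2.13, 2.308, -0.003]
contact_force: [-0.2, 0.1, -0.6]
grip_width: 37.3
```

Run:
```python
from h import *
adv("0.2 0.2 -0.11 0 0 0")
st()
r1=overlay("side",[],(205,150,305,225),"k1")
overlay("side",[],(210,155,260,192),"k3",r1)
r=overlay("top",[],(250,120,350,195),"k2")
np.save("top_c.npy",r["pixels"]);np.save("side_c.npy",r1["pixels"])
for rr,c in ((r1,"side"),(r,"top")):
    for q in manip.cut_out(c,"lid")[:1]:
        best=min(((fit([(rr,q["mask"])],"lid",(626,31,-.076),z=z)),z) for z in (94,97.5,101,105)) if False else None
```

```text
t 51.6 pos [ 411.6 -153.8  231.3] psi -1.651 tilt [ 0.002 -0.001 -1.   ] w 37.3 F [-0.2  0.1 -0.6] q [-0.49 -0.17  1.57 -0.    1.74  1.16] cmd [ 413.039 -153.339  230.506   -1.647]
```

View pics/k1.png

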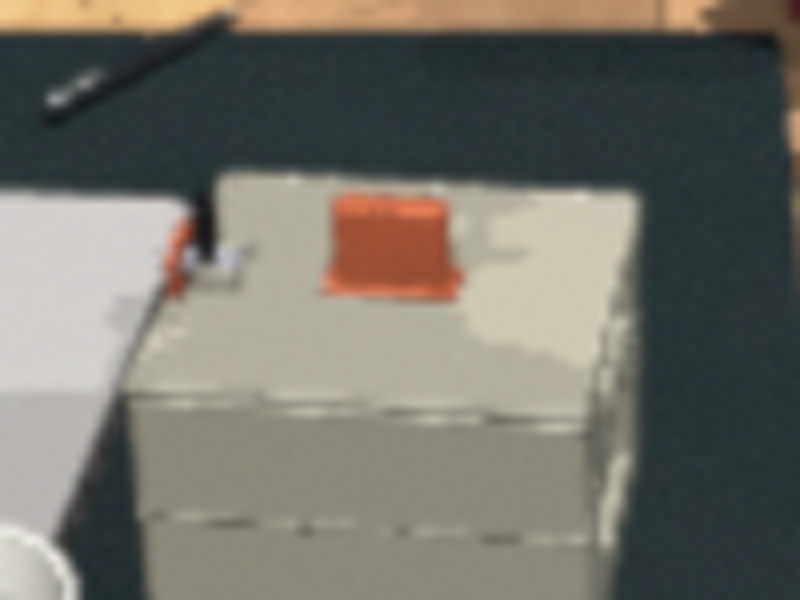

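View pics/k2.png

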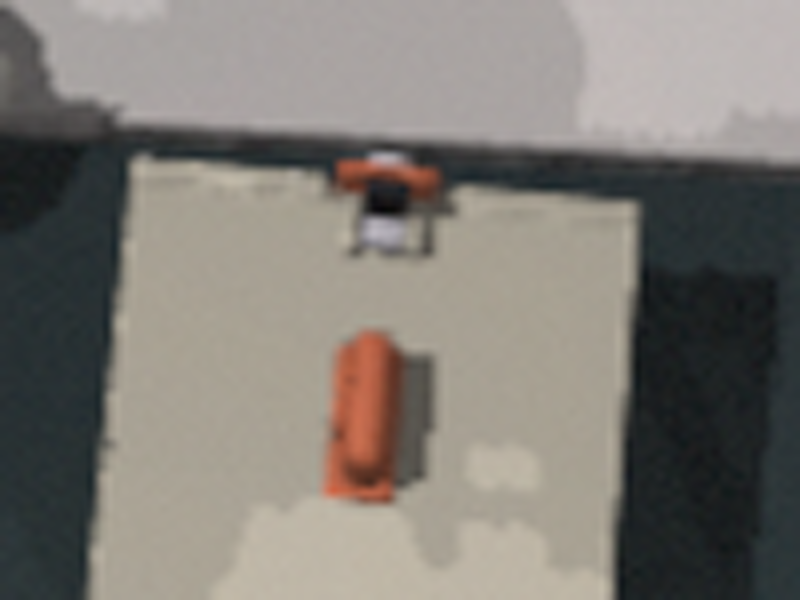

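View pics/k3.png

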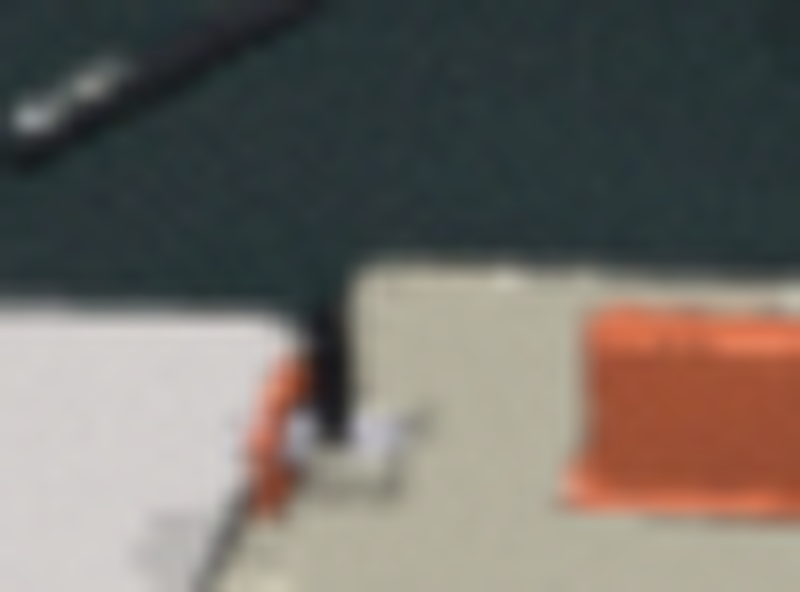

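The bolt nose shows past the key at (390,158) in the top crop. The seams are even, and the gripper is clear and holding still. I'm handing in.

Run:
```python
from h import *
st(); cap("top","final"); print(manip.finish_job())
```

```text
t 51.8 pos [ 413.5 -151.9  230.4] psi -1.6456 tilt [ 0.     0.001 -1.   ] w 38.0 F [0.  0.  0.6] q [-0.48 -0.16  1.56  0.    1.74  1.16] cmd [ 413.039 -153.339  230.506   -1.647]
the job is handed in; nothing more can be done
None
```

View pics/final.png

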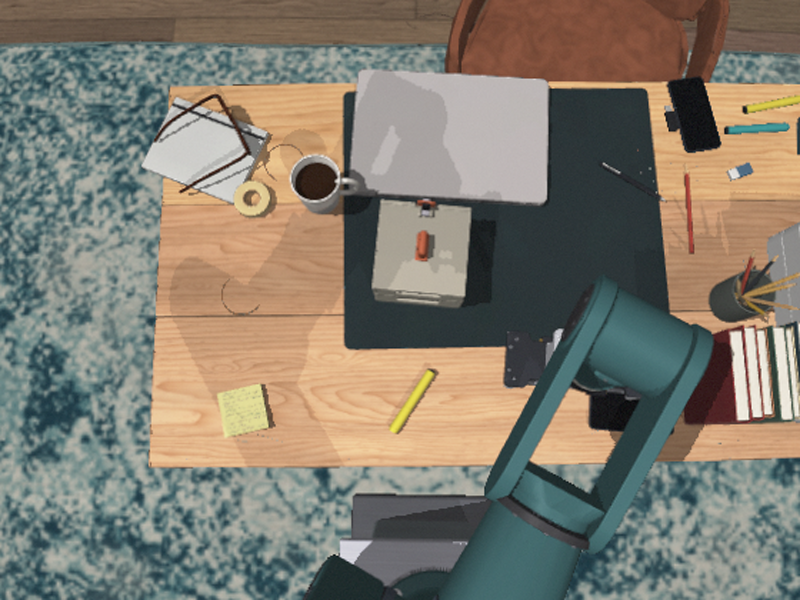

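The caddy is packed and I handed the job in at 51.8 s. The stapler is flat in the base and the tier is seated over the base's key. The left front marker is flat in the tier's left half, and the lid is on with its bolt pushed home. The mug was not moved.

- **Fit:** In the last side picture both seams looked thin and even, and the gripper was clear of everything. When I pressed the tier and the lid they did not move any further down.
- **Bolt:** The last top picture shows the nose past the key. The distance from tab to grip in the side picture was 16.25 px. My model gives about 15.9 px fully home and 15.2 px when 2 mm short. When I pushed again at about 4 N, more than the stated 1.5 N, the bolt did not move on the lid.
- **Lid shift:** Pushing the bolt slid the lid and tier a few millimetres towards the key, within their play. I drew the lid back by its grip and eased it forward again until it looked centred. The two cameras disagreed by 2–3 mm on how far it had moved, so I judged the centring from edges and limits of travel, to about 1–2 mm.

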